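# Take the fitting kit's pile apart and put each piece in its own tray

## Robot

A 6-joint arm with a two-finger parallel gripper is mounted at the origin on a cart in front of the work surface, level with it; the furniture and walls round the work are solid. World frame = base frame: x ahead of the robot, y to its left, z up, the work surface at z = 0. Lengths are in m, angles in rad, forces in N, time in s.
With the tool pointing down it reaches from about 0.2 to 0.875 m from the base axis. Payload 3.4 kg.
Tool frame: the origin (TCP) lies on the centre line of the jaws, within the pads' length; the fingertips stand 11 mm ahead of it and the grasp point (between the pads) lies 8 mm behind it; z points along the fingers, y is the direction in which the jaws open and shut (so a half turn about z gives the same grasp; the last joint's range is limited). The gripper opens to 94 mm and grips with 3 to 60 N. Pads are 16 mm wide; open, the fingers measure 119 mm over their backs; the gripper's body (75 mm by 177 mm) begins 78 mm behind the grasp point.
Start: joints at [1.018, 0.276, 1.505, -0, 1.361, -0.121], TCP at [0.241, 0.522, 0.216] pointing down, gripper open.
Joint ranges: [-2.89, 2.89], [-0.75, 2.08], [0.22, 2.7], [-1.18, 4.32], [0.11, 2.71], [-2.7, 2.7]. Speed limits (rad/s): [2.57, 2.57, 3.14, 3.14, 3.14, 3.14].

## Interface

Orientations are given as a unit quaternion [w, x, y, z].
In Python, from bench import status, vision, robot gives the robot as it stands.
- The arm moves only by the tool move_arm, never from a script. Its argument "deltas" is a list of rows, each an object of numbers: "tx", "ty", "tz": the shift along the tool's x, y, z in units of 25 mm (1.0 is 25 mm); "ax", "ay", "az": the turn, a rotation vector about the tool's x, y, z in rad; "gripper": the closure in counts, from 0 (fully open) to 255 (shut). In form: [{"tx": .., "ty": .., "tz": .., "ax": .., "ay": .., "az": .., "gripper": ..}, ...]. A call has 1 to 8 rows; each row is the pose to reach, as a shift and turn from the pose commanded when the call began, along the tool's axes at that moment; what a row does not reach only later rows make up. A row lasts 1/12 s, in which the tool goes at most 41.7 mm and 7.16 degrees, less where a joint would pass 70% of its speed; a pose out of reach is approached as far as the arm can. A call with a gripper value outside its range is refused whole. The fingers move at their own pace and stop on an object; "force" is the grip in N (left out, the last holds). Time passes only in rows, so rows that repeat a pose let the fingers close. It gives the time, the measured TCP pose, the force and the opening at its end, in the units of the state.
- status.get_state(): the state, without advancing time (a new reading comes with each control period).
- vision.camera(name): name is "side" or "top" or "wrist"; returns the picture (420x560x3 uint8, red, green, blue); there is no depth.
- vision.calibration(name): a dict with "fx", "fy", "cx", "cy" (pixels), "k1" (the pictures are not rectified: a ray, as slopes to the right and down, at radius r is drawn at 1 + k1 r^2 times it, then the intrinsics apply), "T" (4x4, takes a point from camera to world coordinates). Camera axes: x right, y down, z forward; pixel columns grow to the right and rows downward; lengths in m; the calibration is good to about 2 mm. A picture is of the moment at which its call begins: read the wrist's pose just before it. calibration takes no time and is no camera call; for the wrist camera it gives the pose at the moment of the call.
- robot.job_done(): hands the job in, once; it reports no verdict.
The state is a dict: "time": time; "qpos": joint angles; "qvel": joint speeds; "tau": joint torques, N m; "eef_pos": TCP position; "tcp_rot": TCP orientation; "force": force on the tool from outside, world axes, zero at the start; "ft_torque": the same for the moment, N m; "width": finger opening in m.
Only numpy, scipy, OpenCV 4.12 (cv2) and the standard library are available. Lean on these libraries where they do the work, as an engineer would, in place of code of your own. Each camera call takes 0.05 s, during which the arm holds its last target. There are 200 camera calls.

## Task

The shaft-fitting kit was left piled on its wooden block. Working from the top of the pile down, put each piece into its own tray, flat and fully inside the lip: the mandrel upright in the small red-lined one, the ring gauge in the blue-lined one, the black tape roll in the large green-lined one, and last the block in the rectangular cork-lined one. Never let a piece tip over, leave the glue bottle and the pin jar standing near the trays alone, and let go of everything.

Things in the scene. Friction and masses are not known exactly. Their poses are not given: they have to be found in the camera images.
- mandrel: Pale steel mandrel standing on its round flange, on top of the pile: 50 mm tall, flange 30 mm across and 12 mm high, above it a slightly tapering round shank, about 16 mm across. Origin: centre of its underside; z along the shank, up. 70 g (varies). Loose.
- gauge: Pale steel ring gauge, second from the top: a thick flat ring 44 mm across, 14 mm high (its small hole is not usable, nothing goes in it). Origin: centre of its underside; z up. 120 g (varies). Loose.
- tape: Roll of black tape lying flat, third from the top: 59 x 57 mm across, 19 mm high. Origin: centre of its underside (to within 1 mm); z up. 50 g (varies). Rigid, loose. (A like roll at the back of the bench is not meant.) The gauge rests on top of it.
- block: Brown hardwood block at the bottom of the pile, lying flat on the bench: 50 mm (x) by 110 mm (y), 24 mm high; the tape roll overhangs its long sides by about 4 mm. Origin: centre of its underside; y along its length, z up. 120 g (varies). Loose.
- mandrel_tray: A fixed round shallow tray of pale wood with a red lining; outside 54 mm across, inside 46 mm across; lining 2 mm and lip 5 mm above the bench, so the lip is 3 mm high over the lining. Origin: centre of its underside, on the bench; z up. The mandrel's place.
- gauge_tray: A fixed round shallow tray of pale wood with a blue lining; outside 69 mm across, inside 61 mm across; lining 2 mm and lip 5 mm above the bench, so the lip is 3 mm high over the lining. Origin: centre of its underside, on the bench; z up. The ring gauge's place.
- tape_tray: A fixed round shallow tray of pale wood with a green lining; outside 84 mm across, inside 76 mm across; lining 2 mm and lip 5 mm above the bench, so the lip is 3 mm high over the lining. Origin: centre of its underside, on the bench; z up. The tape roll's place.
- block_tray: A fixed rectangular shallow tray of pale wood lined with brown cork: outside 74 mm (x) by 134 mm (y), inside 66 by 126 mm; lining 2 mm and lip 5 mm above the bench. Origin: centre of its underside, on the bench; y along its length, z up. The block's place; either way round will do.
- glue_bottle: Bystander: white glue bottle with orange nozzle, standing, 44 mm across, 148 mm tall. Origin: centre of its underside; z up. Loose; leave alone.
- pin_jar: Bystander: clear jar of pins with a blue-green lid, standing near the front of the bench (a like jar far back to the right is not meant), 56 mm across, 74 mm tall. Origin: centre of its underside; z up. Loose; leave alone.

How it is judged:
On the way, in this order (a step that is already met when the one before it is completed fails the run):
1. the mandrel stands in the red-lined tray, let go (z of mandrel in the frame of mandrel_tray between 0 and 0.004 m and angle between mandrel's own z axis and vertical below 0.06 rad and horizontal distance between mandrel and mandrel_tray below 0.012 m and linear speed of mandrel below 0.02 m/s and contact force between mandrel and the fingers below 0.2 N), for 0.2 s.
2. the ring gauge lies in the blue-lined tray, let go (z of gauge in the frame of gauge_tray between 0 and 0.004 m and angle between gauge's own z axis and vertical below 0.06 rad and horizontal distance between gauge and gauge_tray below 0.012 m and linear speed of gauge below 0.02 m/s and contact force between gauge and the fingers below 0.2 N), for 0.2 s.
3. the tape roll lies in the green-lined tray, let go (z of tape in the frame of tape_tray between 0 and 0.004 m and angle between tape's own z axis and vertical below 0.06 rad and horizontal distance between tape and tape_tray below 0.012 m and linear speed of tape below 0.02 m/s and contact force between tape and the fingers below 0.2 N), for 0.2 s.
4. the wooden block lies in the rectangular tray, let go (z of block in the frame of block_tray between 0 and 0.004 m and angle between block's own z axis and vertical below 0.06 rad and x of block in the frame of block_tray between -0.012 and 0.012 m and y of block in the frame of block_tray between -0.012 and 0.012 m and angle between the y axis of block and the y axis of block_tray, either way round below 0.3 rad and linear speed of block below 0.02 m/s and contact force between block and the fingers below 0.2 N), for 0.2 s.
At the end, for the whole second after the job is handed in: Each piece lies flat (0.06 rad) on its own tray's lining: origin at most 2 mm over the lining, within 12 mm of the tray's centre (block: 12 mm along each tray axis, lengths within 0.3 rad, either way round); all let go and at rest (all of step 1 and all of step 2 and all of step 3 and all of step 4); the robot touches nothing.
It fails at once if the glue bottle or the pin jar was disturbed (distance of any of glue_bottle, pin_jar from where it was at the start of the episode above 0.02 m or angle between any of glue_bottle, pin_jar's own z axis and vertical above 0.3 rad).
It fails at once if a piece of the kit was tipped over (angle between any of mandrel, gauge, tape, block's own z axis and vertical above 0.8 rad).
It also fails if it takes over 118 s, if anything falls off the work surface, if the arm or the gripper's body presses on something with over 40 N, if the wrist force passes 120 N, or if a joint passes its speed limit or range.

## Working session

There is one attempt and no reset: what is moved stays moved. The work goes in short steps, Python scripts to look and compute and a tool call to move; the robot and the scene stay as the last step left them, time stands still between calls to the robot, and variables do not carry over. Pictures are saved under pics/ and viewed, about 12 in all and at most 16, crops included, and the job is handed in when it is done.

Besides the shell and the picture viewer there is one more tool, called after "Emit:" as name(argument=value, ...) on one line, values as JSON. move_arm: Moves the arm, as the interface text tells. Its arguments: {"type":"object","properties":{"deltas":{"type":"array","items":{"type":"object","properties":{"tx":{"type":"number"},"ty":{"type":"number"},"tz":{"type":"number"},"ax":{"type":"number"},"ay":{"type":"number"},"az":{"type":"number"},"gripper":{"type":"number"}}}},"force":{"type":"number"}},"required":["deltas"]}

```bash
mkdir -p pics
cat > h.py <<'E'
import numpy as np, cv2
from bench import status, vision, robot
def snap(name,fn):
    c=vision.calibration(name); im=np.array(vision.camera(name)); cv2.imwrite('pics/'+fn+'.png',im[:,:,::-1]); np.save('pics/'+fn+'.npy',im)
    np.savez('pics/'+fn+'_c.npz',**{k:np.array(v) for k,v in c.items()}); return im,c
def load(fn): return np.load('pics/'+fn+'.npy'),dict(np.load('pics/'+fn+'_c.npz'))
def ray(c,uv):
    K=np.array([[c['fx'],0,c['cx']],[0,c['fy'],c['cy']],[0,0,1]],float)
    p=cv2.undistortPoints(np.array(uv,float).reshape(-1,1,2),K,np.array([c['k1'],0,0,0],float)).reshape(-1,2)
    T=np.array(c['T']); return T[:3,3],np.c_[p,np.ones(len(p))]@T[:3,:3].T
def plane(c,uv,z):
    o,d=ray(c,uv); return o+d*((z-o[2])/d[:,2])[:,None]
def tri(c1,u1,c2,u2):
    o1,d1=ray(c1,[u1]);o2,d2=ray(c2,[u2]);A=np.c_[d1[0],-d2[0]]
    s=np.linalg.lstsq(A,o2-o1,rcond=None)[0];a=o1+s[0]*d1[0];b=o2+s[1]*d2[0]
    return (a+b)/2,np.linalg.norm(a-b)
E
python3 - <<'E'
from h import *
s=status.get_state();print({k:np.round(v,4) for k,v in s.items()})
ims=[]
for n in ('top','side','wrist'):
    im,c=snap(n,n+'0');ims.append(im);print(n,c['fx'],c['k1'],np.round(c['T'],3).tolist())
E
```

```text
{'time': np.float64(0.0), 'qpos': array([ 1.018 ,  0.2766,  1.5061, -0.    ,  1.3607, -0.121 ]), 'qvel': array([-0.0006, -0.0005,  0.0017, -0.0007, -0.0011, -0.0013]), 'tau': array([ 1.10000e-03, -4.04580e+01, -2.37232e+01,  7.00000e-02,
        3.45000e-02, -2.00000e-04]), 'eef_pos': array([0.2404, 0.5218, 0.2156]), 'tcp_rot': array([-3.000e-04,  2.142e-01,  9.768e-01, -9.000e-04]), 'force': array([-0.3303, -0.0977,  0.0424]), 'ft_torque': array([-0.0074, -0.0048,  0.0084]), 'width': np.float64(0.0944)}
top 529.4825647655119 0.006673323410509851 [[0.011, -0.985, 0.17, 0.282], [-1.0, -0.008, 0.018, -0.019], [-0.017, -0.17, -0.985, 1.684], [0.0, 0.0, 0.0, 1.0]]
side 387.1698447776137 -0.013052927740219208 [[0.989, -0.069, 0.13, 0.464], [-0.147, -0.492, 0.858, -0.798], [0.005, -0.868, -0.497, 0.523], [0.0, 0.0, 0.0, 1.0]]
wrist 298.35166989060286 0.018670684784135895 [[0.418, 0.874, 0.247, 0.167], [0.908, -0.402, -0.116, 0.557], [-0.002, 0.273, -0.962, 0.382], [0.0, 0.0, 0.0, 1.0]]
```

View pics/top0.png

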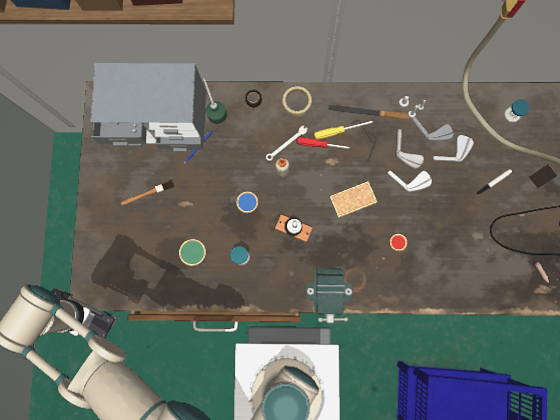

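View pics/side0.png

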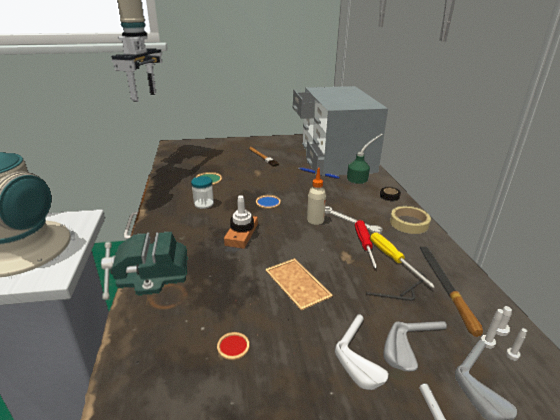

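The top view shows the pile at (294,227), the red tray at (398,242), blue at (247,202), green at (192,252), cork at (353,198), the bottle at (282,165) and the jar at (240,255). In the side view they are at (241,215), (233,346), (268,201), (208,178) and (298,283), with the bottle at (317,200) and the jar at (203,192).

```bash
cat >> h.py <<'E'
def blob(im,lo,hi,box,):
    x0,y0,x1,y1=box; hsv=cv2.cvtColor(np.ascontiguousarray(im[y0:y1,x0:x1]),cv2.COLOR_RGB2HSV)
    m=cv2.inRange(hsv,np.array(lo),np.array(hi)); cs,_=cv2.findContours(m,cv2.RETR_EXTERNAL,cv2.CHAIN_APPROX_NONE)
    k=max(cs,key=cv2.contourArea); return cv2.convexHull(k).reshape(-1,2).astype(float)+[x0,y0]
def cen(h):
    M=cv2.moments(h.astype(np.float32)); return np.array([M['m10']/M['m00'],M['m01']/M['m00']])
E
python3 - <<'E'
from h import *
t,tc=load('top0'); s,sc=load('side0')
R={'red':((0,150,100),(8,255,255),(380,225,420,260),(205,325,260,370)),
'blue':((100,90,60),(125,255,255),(230,185,265,220),(250,190,290,212)),
'green':((40,50,40),(85,255,255),(172,232,212,272),(188,168,228,190)),
'cork':((8,60,130),(28,255,255),(325,175,382,222),(260,255,335,312))}
for n,(lo,hi,b1,b2) in R.items():
    h1=blob(t,lo,hi,b1);h2=blob(s,lo,hi,b2);p,e=tri(tc,cen(h1),sc,cen(h2))
    for c,h,nm in ((tc,h1,'top'),(sc,h2,'side')):
        q=plane(c,h,.003)[:,:2].astype(np.float32); r=cv2.minAreaRect(q*1000); print(n,nm,np.round(cen(q*1000)),[np.round(x,1) for x in r])
    print('  tri',np.round(p,4),'gap',round(e,4))
# block top orange
h=blob(t,(5,90,80),(20,255,255),(270,205,320,250)); q=plane(tc,h,.024)[:,:2].astype(np.float32)*1000; print('block',cv2.minAreaRect(q),cen(h))
for n,u,v in (('bottle',(282,165),(317,200)),('jar',(240,255),(203,192))): print(n,plane(tc,[u],.07),plane(sc,[v],.05))
a=cv2.resize(t[195:265,255:335],(400,350),interpolation=cv2.INTER_CUBIC); b=cv2.resize(s[185:255,205:275],(350,350),interpolation=cv2.INTER_CUBIC)
cv2.imwrite('pics/z.png',np.hstack([a,b])[:,:,::-1])
E
```

```text
red top [ 469. -351.] [array([ 468.5, -350.8]), array([38. , 38.7]), np.float64(88.7)]
red side [ 468. -348.] [array([ 468.2, -348.3]), array([42.1, 43.1]), np.float64(64.5)]
  tri [ 0.4682 -0.3503  0.0051] gap 0.0
blue top [594. 133.] [array([593.9, 132.4]), array([52.9, 51.9]), np.float64(1.2)]
blue side [595. 136.] [array([595.4, 135.4]), array([50., 50.]), np.float64(36.9)]
  tri [0.5943 0.1327 0.0046] gap 0.0007
green top [431. 304.] [array([430.4, 304.1]), array([70.1, 70.8]), np.float64(0.6)]
green side [440. 310.] [array([443.7, 309.3]), array([42.4, 77.2]), np.float64(23.9)]
  tri [0.4352 0.3044 0.0046] gap 0.0092
cork top [ 607. -210.] [array([ 607.1, -210.3]), array([ 77.4, 137.1]), np.float64(22.1)]
cork side [ 607. -207.] [array([ 607. , -206.5]), array([ 77.7, 139.8]), np.float64(22.0)]
  tri [ 0.6078 -0.2104  0.001 ] gap 0.0018
block ((496.2489929199219, -46.896461486816406), (48.57572555541992, 52.9442138671875), 66.41754913330078) [302.83707025 232.17115097]
bottle [[0.70034142 0.01903483 0.07      ]] [[0.70788444 0.0397741  0.05      ]]
jar [[0.41667626 0.14387733 0.07      ]] [[0.42068796 0.12436965 0.05      ]]
```

View pics/z.png

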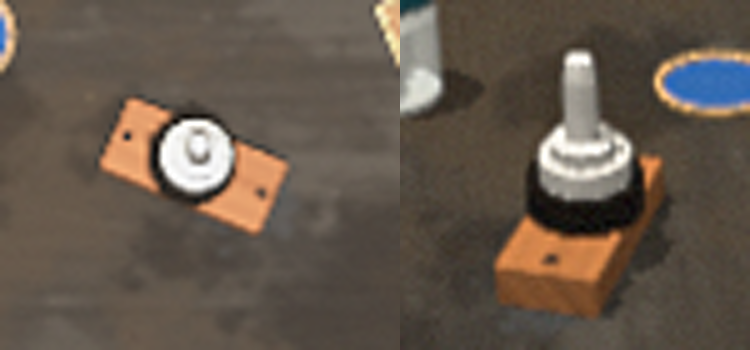

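```bash
cat >> h.py <<'E'
from scipy.spatial.transform import Rotation as Rn
def go(p,yaw=None):
    s=status.get_state();w,x,y,z=s['tcp_rot'];R=Rn.from_quat([x,y,z,w])
    M=R.as_matrix();cur=np.degrees(np.arctan2(M[1,1],M[0,1]));yaw=cur if yaw is None else yaw
    a=np.radians(yaw);Y=np.array([np.cos(a),np.sin(a),0]);Z=np.array([0,0,-1.]);T=np.c_[np.cross(Y,Z),Y,Z]
    r=(R.inv()*Rn.from_matrix(T)).as_rotvec();t=M.T@(np.array(p)-s['eef_pos'])/.025
    print('t',round(s['time'],2),'pos',np.round(s['eef_pos'],4),'yaw',round(cur,1),'w',round(s['width'],4),'F',np.round(s['force'],1));print('tx,ty,tz',np.round(t,2),'ax,ay,az',np.round(r,3))
E
python3 - <<'E'
from h import *
t,tc=load('top0'); s,sc=load('side0')
f=lambda u:(255+u[0]/5,195+u[1]/5)
g=lambda u:(205+(u[0]-400)/5,185+u[1]/5)
print(tri(tc,f((198,135)),sc,g((578,57))))
print('gauge',tri(tc,f((196,156)),sc,g((585,155))), plane(tc,[f((196,156))],.057))
print('corners',plane(tc,[f(u) for u in ((130,98),(288,162),(260,235),(100,165))],.024).round(3)[:,:2].tolist())
go([.5,-.045,.216],-23)
E
```

```text
(array([ 0.51238149, -0.02188077,  0.1080669 ]), np.float64(0.003808649560147513))
gauge (array([ 0.51049537, -0.02078512,  0.05485417]), np.float64(0.003061052663528307)) [[ 0.50865213 -0.02081555  0.057     ]]
corners [[0.55, 0.021], [0.51, -0.079], [0.463, -0.062], [0.507, 0.04]]
t 0.15 pos [0.2405 0.5219 0.2159] yaw 65.3 w 0.0942 F [-0.3 -0.8 -0.7]
tx,ty,tz [-1.892e+01 -1.625e+01  1.000e-02] ax,ay,az [-1.00e-03  1.00e-03  1.54e+00]
```

Emit:
move_arm(deltas=[{"tx": -18.9, "ty": -15.2, "tz": -0.2, "az": 1.54}, {"tx": -18.9, "ty": -15.2, "tz": -0.2, "az": 1.54}, {"tx": -18.9, "ty": -15.2, "tz": -0.2, "az": 1.54}, {"tx": -18.9, "ty": -15.2, "tz": -0.2, "az": 1.54}, {"tx": -18.9, "ty": -15.2, "tz": -0.2, "az": 1.54}, {"tx": -18.9, "ty": -15.2, "tz": -0.2, "az": 1.54}, {"tx": -18.9, "ty": -15.2, "tz": -0.2, "az": 1.54}, {"tx": -18.9, "ty": -15.2, "tz": -0.2, "az": 1.54}])

```text
invalid input at $.deltas[0]: expected keys tx, ty, tz, ax, ay, az, gripper
```

```bash
python3 -c "
from h import *
go([.511,-.021,.22],-23)"
```

```text
t 0.15 pos [0.2405 0.5219 0.2159] yaw 65.3 w 0.0942 F [-0.3 -0.8 -0.7]
tx,ty,tz [-18.92 -15.19  -0.15] ax,ay,az [-1.00e-03  1.00e-03  1.54e+00]
```

Emit:
move_arm(deltas=[{"tx": -18.9, "ty": -15.2, "tz": -0.2, "ax": 0, "ay": 0, "az": 1.54, "gripper": 0}, {"tx": -18.9, "ty": -15.2, "tz": -0.2, "ax": 0, "ay": 0, "az": 1.54, "gripper": 0}, {"tx": -18.9, "ty": -15.2, "tz": -0.2, "ax": 0, "ay": 0, "az": 1.54, "gripper": 0}, {"tx": -18.9, "ty": -15.2, "tz": -0.2, "ax": 0, "ay": 0, "az": 1.54, "gripper": 0}, {"tx": -18.9, "ty": -15.2, "tz": -0.2, "ax": 0, "ay": 0, "az": 1.54, "gripper": 0}, {"tx": -18.9, "ty": -15.2, "tz": -0.2, "ax": 0, "ay": 0, "az": 1.54, "gripper": 0}, {"tx": -18.9, "ty": -15.2, "tz": -0.2, "ax": 0, "ay": 0, "az": 1.54, "gripper": 0}, {"tx": -18.9, "ty": -15.2, "tz": -0.2, "ax": 0, "ay": 0, "az": 1.54, "gripper": 0}])

```text
time: 0.82
eef_pos: [0.3893, 0.2219, 0.2192]
tcp_rot: [0.0, 0.658, 0.753, 0.0]
force: [0.8, -0.0, 0.3]
width: 0.094
```

```bash
python3 -c "
from h import *
go([.511,-.021,.22],-23)"
```

```text
t 0.82 pos [0.3893 0.2219 0.2192] yaw 7.6 w 0.094 F [ 0.8 -0.   0.3]
tx,ty,tz [-10.28   3.53  -0.03] ax,ay,az [ 0.    -0.     0.535]
```

Emit:
move_arm(deltas=[{"tx": -10.3, "ty": 3.5, "tz": 0, "ax": 0, "ay": 0, "az": 0.535, "gripper": 0}, {"tx": -10.3, "ty": 3.5, "tz": 0, "ax": 0, "ay": 0, "az": 0.535, "gripper": 0}, {"tx": -10.3, "ty": 3.5, "tz": 0, "ax": 0, "ay": 0, "az": 0.535, "gripper": 0}, {"tx": -10.3, "ty": 3.5, "tz": 0, "ax": 0, "ay": 0, "az": 0.535, "gripper": 0}, {"tx": -10.3, "ty": 3.5, "tz": 0, "ax": 0, "ay": 0, "az": 0.535, "gripper": 0}, {"tx": -10.3, "ty": 3.5, "tz": 0, "ax": 0, "ay": 0, "az": 0.535, "gripper": 0}, {"tx": -10.3, "ty": 3.5, "tz": 0, "ax": 0, "ay": 0, "az": 0.535, "gripper": 0}, {"tx": -10.3, "ty": 3.5, "tz": 0, "ax": 0, "ay": 0, "az": 0.535, "gripper": 0}])

```text
time: 1.48
eef_pos: [0.5137, -0.0235, 0.2186]
tcp_rot: [0.001, 0.834, 0.552, -0.0]
force: [-0.5, 1.0, -0.0]
width: 0.094
```

```bash
python3 -c "
from h import *
go([.511,-.021,.22],-23)
im,c=snap('wrist','w1'); snap('side','s1')
hsv=cv2.cvtColor(im,cv2.COLOR_RGB2HSV)
"
```

```text
t 1.48 pos [ 0.5137 -0.0235  0.2186] yaw -23.0 w 0.094 F [-0.5  1.  -0. ]
tx,ty,tz [ 0.05 -0.14 -0.06] ax,ay,az [0.002 0.002 0.   ]
```

View pics/w1.png

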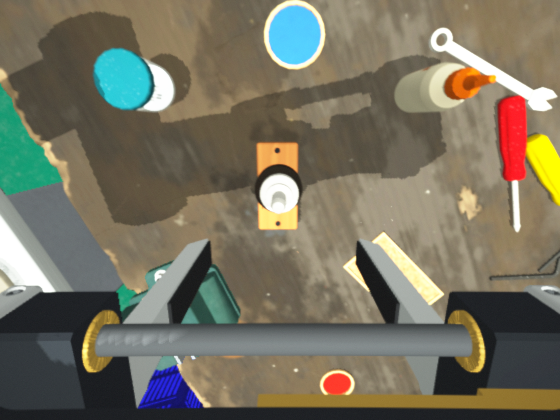

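Run:
```python
from h import *
im,c=load('w1')
c['T']=np.array(c['T'])
print('tcp px check')
h=blob(im,(4,90,60),(20,255,255),(245,130,315,245)); q=plane(c,h,.024)[:,:2].astype(np.float32)*1000; print('block',cv2.minAreaRect(q))
h=blob(im,(0,0,130),(180,45,255),(245,160,315,225)); q=plane(c,h,.057)[:,:2].astype(np.float32)*1000; print('white',cv2.minEnclosingCircle(q),cen(q),cv2.minAreaRect(q))
h=blob(im,(0,0,0),(180,255,45),(245,155,315,225)); q=plane(c,h,.043)[:,:2].astype(np.float32)*1000; print('black',cv2.minEnclosingCircle(q),cen(q))
cv2.imwrite('pics/w1z.png',cv2.resize(im[130:240,230:330],(700,770)[:2] if 0 else (540,594),interpolation=cv2.INTER_CUBIC)[:,:,::-1])
```

```text
tcp px check
block ((521.3519287109375, 17.90058135986328), (43.886898040771484, 52.00782012939453), 68.3823471069336)
white ((510.53973388671875, -16.307954788208008), 22.918365478515625) [510.45741854 -16.098759  ] ((510.3379211425781, -16.518497467041016), (45.026771545410156, 43.043312072753906), 67.02059173583984)
black ((510.30401611328125, -11.60958480834961), 26.761327743530273) [512.79834765  -5.45211897]
```

View pics/w1z.png

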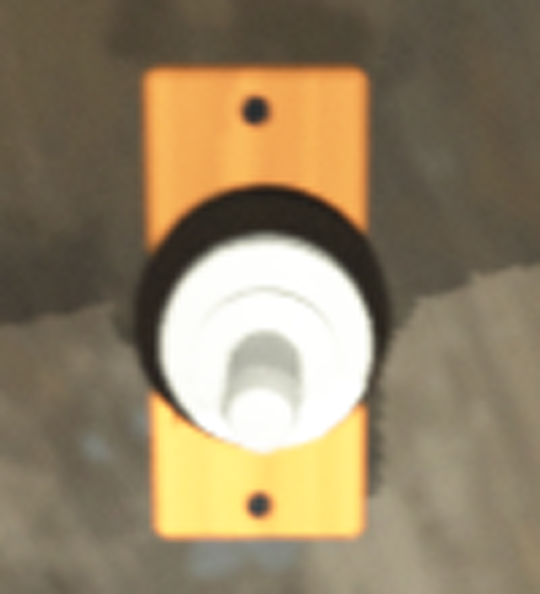

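Run:
```python
from h import *
im,c=load('w1'); t,tc=load('top0')
f=lambda u:(230+u[0]/5.4-.4,130+u[1]/5.4-.4)
print('tip',plane(c,[f((262,406))],.107)); print('shank base',plane(c,[f((263,368))],.069))
q=plane(c,[f(u) for u in ((145,68),(368,68),(366,538),(153,538))],.024);print(q.round(4)[:,:2].tolist(),q.mean(0))
q=plane(c,[f(u) for u in ((267,340),)],.057);print('gauge',q)
g=lambda u:(255+u[0]/5-.4,195+u[1]/5-.4)
print('tri tip',tri(c,f((262,406)),tc,g((198,135))),'gauge',tri(c,f((267,343)),tc,g((196,156))))
go([.51,-.018,.15],-23)
```

```text
tip [[ 0.51040503 -0.01578968  0.107     ]]
shank base [[ 0.50916918 -0.01773755  0.069     ]]
[[0.5071, 0.0445], [0.552, 0.0255], [0.5104, -0.0753], [0.4638, -0.0555]] [ 0.50833344 -0.01520341  0.024     ]
gauge [[ 0.51099235 -0.01516701  0.057     ]]
tri tip (array([ 0.51296107, -0.01800567,  0.10904965]), np.float64(0.0070856893076245864)) gauge (array([ 0.51049632, -0.01867956,  0.04716594]), np.float64(0.0023485909215982706))
t 1.58 pos [ 0.5111 -0.0193  0.2186] yaw -22.8 w 0.0943 F [-0.6  0.4  0.8]
tx,ty,tz [ 0.03 -0.05  2.75] ax,ay,az [-0.002 -0.     0.003]
```

Emit:
move_arm(deltas=[{"tx": 0, "ty": 0, "tz": 1.5, "ax": 0, "ay": 0, "az": 0, "gripper": 0}, {"tx": 0, "ty": 0, "tz": 3, "ax": 0, "ay": 0, "az": 0, "gripper": 0}, {"tx": 0, "ty": 0, "tz": 4, "ax": 0, "ay": 0, "az": 0, "gripper": 0}, {"tx": 0, "ty": 0, "tz": 4.8, "ax": 0, "ay": 0, "az": 0, "gripper": 0}, {"tx": 0, "ty": 0, "tz": 5.2, "ax": 0, "ay": 0, "az": 0, "gripper": 0}, {"tx": 0, "ty": 0, "tz": 5.2, "ax": 0, "ay": 0, "az": 0, "gripper": 0}, {"tx": 0, "ty": 0, "tz": 5.2, "ax": 0, "ay": 0, "az": 0, "gripper": 0}])

```text
time: 2.17
eef_pos: [0.5114, -0.018, 0.0896]
tcp_rot: [-0.0, 0.832, 0.555, 0.0]
force: [0.6, -0.1, 0.9]
width: 0.0941
```

Run:
```python
from h import *
go([.51,-.018,.086],-23)
im,c=snap('wrist','w2')
cv2.imwrite('pics/w2c.png',im[60:400,120:440][:,:,::-1])
```

```text
t 2.17 pos [ 0.5114 -0.018   0.0896] yaw -22.6 w 0.0941 F [ 0.6 -0.1  0.9]
tx,ty,tz [-0.02 -0.05  0.14] ax,ay,az [-0.    -0.     0.007]
```

View pics/w2c.png

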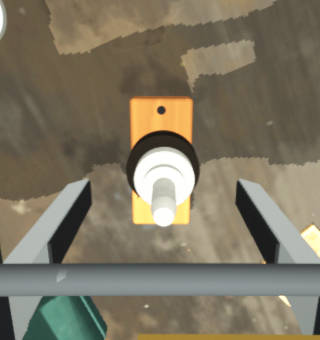

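Run:
```python
from h import *
im,c=load('w2')
print(plane(c,[(120+163,60+213)],.107),plane(c,[(120+162,60+168)],.057))
```

```text
[[ 0.51064602 -0.01629255  0.107     ]] [[ 0.51331833 -0.00792656  0.057     ]]
```

Emit:
move_arm(deltas=[{"tx": 0, "ty": 0, "tz": 0.15, "ax": 0, "ay": 0, "az": 0, "gripper": 120}, {"tx": 0, "ty": 0, "tz": 0.15, "ax": 0, "ay": 0, "az": 0, "gripper": 160}, {"tx": 0, "ty": 0, "tz": 0.15, "ax": 0, "ay": 0, "az": 0, "gripper": 255}, {"tx": 0, "ty": 0, "tz": 0.15, "ax": 0, "ay": 0, "az": 0, "gripper": 255}, {"tx": 0, "ty": 0, "tz": 0.15, "ax": 0, "ay": 0, "az": 0, "gripper": 255}, {"tx": 0, "ty": 0, "tz": 0.15, "ax": 0, "ay": 0, "az": 0, "gripper": 255}, {"tx": 0, "ty": 0, "tz": 0.15, "ax": 0, "ay": 0, "az": 0, "gripper": 255}, {"tx": 0, "ty": 0, "tz": 0.15, "ax": 0, "ay": 0, "az": 0, "gripper": 255}], force=12)

```text
time: 2.88
eef_pos: [0.5115, -0.0191, 0.0855]
tcp_rot: [-0.0, 0.832, 0.554, 0.0]
force: [-0.6, -0.1, -0.3]
width: 0.0445
```

Emit:
move_arm(deltas=[{"tx": 0, "ty": 0, "tz": 0, "ax": 0, "ay": 0, "az": 0, "gripper": 255}, {"tx": 0, "ty": 0, "tz": 0, "ax": 0, "ay": 0, "az": 0, "gripper": 255}, {"tx": 0, "ty": 0, "tz": 0, "ax": 0, "ay": 0, "az": 0, "gripper": 255}, {"tx": 0, "ty": 0, "tz": 0, "ax": 0, "ay": 0, "az": 0, "gripper": 255}, {"tx": 0, "ty": 0, "tz": 0, "ax": 0, "ay": 0, "az": 0, "gripper": 255}, {"tx": 0, "ty": 0, "tz": 0, "ax": 0, "ay": 0, "az": 0, "gripper": 255}, {"tx": 0, "ty": 0, "tz": 0, "ax": 0, "ay": 0, "az": 0, "gripper": 255}, {"tx": 0, "ty": 0, "tz": 0, "ax": 0, "ay": 0, "az": 0, "gripper": 255}])

```text
time: 3.55
eef_pos: [0.5114, -0.019, 0.0854]
tcp_rot: [-0.0, 0.832, 0.554, -0.0]
force: [0.1, 0.4, -0.7]
width: 0.0148
```

Run:
```python
from h import *
go([.51,-.018,.086],-23)
```

```text
t 3.55 pos [ 0.5114 -0.019   0.0854] yaw -22.7 w 0.0148 F [ 0.1  0.4 -0.7]
tx,ty,tz [ 0.02 -0.07 -0.02] ax,ay,az [-0.    -0.     0.005]
```

Emit:
move_arm(deltas=[{"tx": 0, "ty": 0, "tz": -0.2, "ax": 0, "ay": 0, "az": 0, "gripper": 255}, {"tx": 0, "ty": 0, "tz": -0.6, "ax": 0, "ay": 0, "az": 0, "gripper": 255}, {"tx": 0, "ty": 0, "tz": -1.2, "ax": 0, "ay": 0, "az": 0, "gripper": 255}, {"tx": 0, "ty": 0, "tz": -2, "ax": 0, "ay": 0, "az": 0, "gripper": 255}, {"tx": 0, "ty": 0, "tz": -2.8, "ax": 0, "ay": 0, "az": 0, "gripper": 255}, {"tx": 0, "ty": 0, "tz": -3.4, "ax": 0, "ay": 0, "az": 0, "gripper": 255}, {"tx": 0, "ty": 0, "tz": -3.6, "ax": 0, "ay": 0, "az": 0, "gripper": 255}, {"tx": 0, "ty": 0, "tz": -3.6, "ax": 0, "ay": 0, "az": 0, "gripper": 255}])

```text
time: 4.22
eef_pos: [0.5127, -0.0193, 0.1775]
tcp_rot: [0.001, 0.832, 0.554, 0.002]
force: [0.2, -0.1, -0.5]
width: 0.0152
```

Run:
```python
from h import *
go([.468,-.3515,.15],-23)
im,c=snap('side','s3')
cv2.imwrite('pics/s3c.png',cv2.resize(im[90:260,180:340],(480,510))[:,:,::-1])
```

```text
t 4.22 pos [ 0.5127 -0.0193  0.1775] yaw -22.7 w 0.0152 F [ 0.2 -0.1 -0.5]
tx,ty,tz [-12.95   3.47   1.1 ] ax,ay,az [ 0.004 -0.001  0.005]
```

View pics/s3c.png

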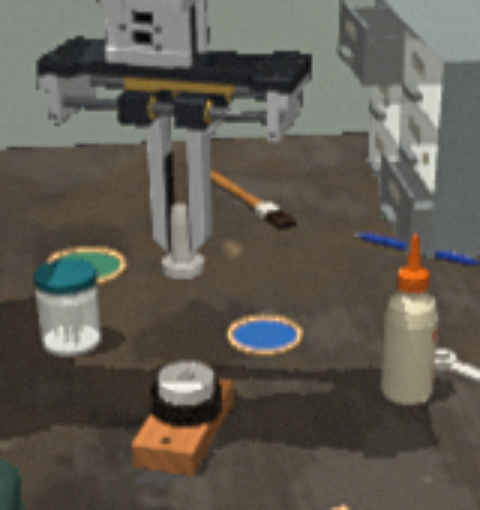

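Emit:
move_arm(deltas=[{"tx": -0.4, "ty": 0.1, "tz": 0, "ax": 0, "ay": 0, "az": 0, "gripper": 255}, {"tx": -1.2, "ty": 0.3, "tz": 0, "ax": 0, "ay": 0, "az": 0, "gripper": 255}, {"tx": -2.2, "ty": 0.6, "tz": 0, "ax": 0, "ay": 0, "az": 0, "gripper": 255}, {"tx": -3.2, "ty": 0.85, "tz": 0, "ax": 0, "ay": 0, "az": 0, "gripper": 255}, {"tx": -4.3, "ty": 1.15, "tz": 0, "ax": 0, "ay": 0, "az": 0, "gripper": 255}, {"tx": -5.4, "ty": 1.45, "tz": 0, "ax": 0, "ay": 0, "az": 0, "gripper": 255}, {"tx": -6.5, "ty": 1.75, "tz": 0, "ax": 0, "ay": 0, "az": 0, "gripper": 255}, {"tx": -7.6, "ty": 2.0, "tz": 0, "ax": 0, "ay": 0, "az": 0, "gripper": 255}])

```text
time: 4.93
eef_pos: [0.483, -0.2153, 0.1741]
tcp_rot: [-0.001, 0.832, 0.554, -0.001]
force: [0.2, -0.3, -1.0]
width: 0.015
```

Run:
```python
from h import *
go([.468,-.3515,.15],-23)
```

```text
t 4.93 pos [ 0.483  -0.2153  0.1741] yaw -22.7 w 0.015 F [ 0.2 -0.3 -1. ]
tx,ty,tz [-5.26  1.55  0.96] ax,ay,az [-0.003 -0.     0.005]
```

Emit:
move_arm(deltas=[{"tx": -1.1, "ty": 0.3, "tz": 0, "ax": 0, "ay": 0, "az": 0, "gripper": 255}, {"tx": -2.2, "ty": 0.6, "tz": 0, "ax": 0, "ay": 0, "az": 0, "gripper": 255}, {"tx": -3.2, "ty": 0.9, "tz": 0.2, "ax": 0, "ay": 0, "az": 0, "gripper": 255}, {"tx": -4.1, "ty": 1.15, "tz": 0.5, "ax": 0, "ay": 0, "az": 0, "gripper": 255}, {"tx": -4.8, "ty": 1.35, "tz": 0.8, "ax": 0, "ay": 0, "az": 0, "gripper": 255}, {"tx": -5.2, "ty": 1.45, "tz": 1, "ax": 0, "ay": 0, "az": 0, "gripper": 255}, {"tx": -5.3, "ty": 1.5, "tz": 1, "ax": 0, "ay": 0, "az": 0, "gripper": 255}, {"tx": -5.3, "ty": 1.5, "tz": 1, "ax": 0, "ay": 0, "az": 0, "gripper": 255}])

```text
time: 5.6
eef_pos: [0.4671, -0.3504, 0.1493]
tcp_rot: [-0.001, 0.833, 0.554, -0.0]
force: [0.8, -0.2, -0.9]
width: 0.015
```

Run:
```python
from h import *
im,c=snap('wrist','w4')
h=blob(im,(0,150,100),(8,255,255),(200,120,400,330));q=plane(c,h,.003)[:,:2].astype(np.float32)*1000
print(cv2.minEnclosingCircle(q),cen(h))
go([.468,-.3515,.032],-23)
cv2.imwrite('pics/w4c.png',im[60:400,120:440][:,:,::-1])
```

```text
((468.11859130859375, -348.4103088378906), 22.295116424560547) [284.78940362 199.51757188]
t 5.65 pos [ 0.4675 -0.3498  0.1499] yaw -22.7 w 0.0148 F [ 0.2  0.5 -1.1]
tx,ty,tz [-0.06  0.05  4.72] ax,ay,az [-0.001 -0.001  0.005]
```

View pics/w4c.png

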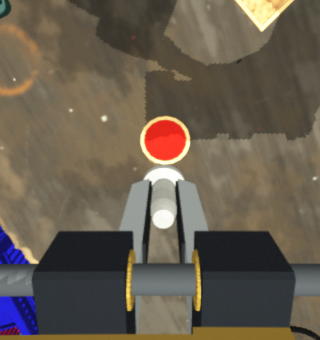

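Emit:
move_arm(deltas=[{"tx": 0, "ty": 0, "tz": 0.5, "ax": 0, "ay": 0, "az": 0, "gripper": 255}, {"tx": 0, "ty": 0, "tz": 1.4, "ax": 0, "ay": 0, "az": 0, "gripper": 255}, {"tx": 0, "ty": 0, "tz": 2.4, "ax": 0, "ay": 0, "az": 0, "gripper": 255}, {"tx": 0, "ty": 0, "tz": 3.4, "ax": 0, "ay": 0, "az": 0, "gripper": 255}, {"tx": 0, "ty": 0, "tz": 4.1, "ax": 0, "ay": 0, "az": 0, "gripper": 255}, {"tx": 0, "ty": 0, "tz": 4.4, "ax": 0, "ay": 0, "az": 0, "gripper": 255}, {"tx": 0, "ty": 0, "tz": 4.6, "ax": 0, "ay": 0, "az": 0, "gripper": 255}, {"tx": 0, "ty": 0, "tz": 4.6, "ax": 0, "ay": 0, "az": 0, "gripper": 255}])

```text
time: 6.32
eef_pos: [0.468, -0.3496, 0.0353]
tcp_rot: [-0.0, 0.832, 0.555, 0.0]
force: [-0.2, -0.1, -0.7]
width: 0.015
```

Run:
```python
from h import *
go([.468,-.350,.0305],-23)
```

```text
t 6.32 pos [ 0.468  -0.3496  0.0353] yaw -22.6 w 0.015 F [-0.2 -0.1 -0.7]
tx,ty,tz [-0.02  0.01  0.19] ax,ay,az [-0.    -0.     0.006]
```

Emit:
move_arm(deltas=[{"tx": 0, "ty": 0, "tz": 0.06, "ax": 0, "ay": 0, "az": 0, "gripper": 255}, {"tx": 0, "ty": 0, "tz": 0.12, "ax": 0, "ay": 0, "az": 0, "gripper": 255}, {"tx": 0, "ty": 0, "tz": 0.16, "ax": 0, "ay": 0, "az": 0, "gripper": 255}, {"tx": 0, "ty": 0, "tz": 0.2, "ax": 0, "ay": 0, "az": 0, "gripper": 255}, {"tx": 0, "ty": 0, "tz": 0.2, "ax": 0, "ay": 0, "az": 0, "gripper": 255}, {"tx": 0, "ty": 0, "tz": 0.2, "ax": 0, "ay": 0, "az": 0, "gripper": 255}])

```text
time: 6.82
eef_pos: [0.4683, -0.3507, 0.0312]
tcp_rot: [0.001, 0.832, 0.554, 0.0]
force: [0.1, 0.1, 3.1]
width: 0.0152
```

Emit:
move_arm(deltas=[{"tx": 0, "ty": 0, "tz": 0, "ax": 0, "ay": 0, "az": 0, "gripper": 110}, {"tx": 0, "ty": 0, "tz": 0, "ax": 0, "ay": 0, "az": 0, "gripper": 110}, {"tx": 0, "ty": 0, "tz": 0, "ax": 0, "ay": 0, "az": 0, "gripper": 110}, {"tx": 0, "ty": 0, "tz": 0, "ax": 0, "ay": 0, "az": 0, "gripper": 110}, {"tx": 0, "ty": 0, "tz": 0, "ax": 0, "ay": 0, "az": 0, "gripper": 110}, {"tx": 0, "ty": 0, "tz": -0.5, "ax": 0, "ay": 0, "az": 0, "gripper": 60}, {"tx": 0, "ty": 0, "tz": -1.5, "ax": 0, "ay": 0, "az": 0, "gripper": 60}, {"tx": 0, "ty": 0, "tz": -2.8, "ax": 0, "ay": 0, "az": 0, "gripper": 60}])

```text
time: 7.48
eef_pos: [0.4662, -0.3489, 0.0988]
tcp_rot: [-0.003, 0.832, 0.554, -0.001]
force: [0.9, -0.6, -0.4]
width: 0.0648
```

Emit:
move_arm(deltas=[{"tx": 0, "ty": 0, "tz": -1.4, "ax": 0, "ay": 0, "az": 0, "gripper": 60}, {"tx": 0, "ty": 0, "tz": -2.8, "ax": 0, "ay": 0, "az": 0, "gripper": 60}, {"tx": 0, "ty": 0, "tz": -2.8, "ax": 0, "ay": 0, "az": 0, "gripper": 60}, {"tx": 0, "ty": 0, "tz": -2.8, "ax": 0, "ay": 0, "az": 0, "gripper": 60}])

```text
time: 7.82
eef_pos: [0.4689, -0.3513, 0.1728]
tcp_rot: [0.003, 0.832, 0.554, 0.001]
force: [-0.3, 1.1, -0.6]
width: 0.0716
```

Run:
```python
from h import *
im,c=snap('wrist','w5'); im2,_=snap('side','s5')
a=cv2.resize(im[100:300,190:380],(380,400)); b=cv2.resize(im2[300:380,190:270],(400,400))
cv2.imwrite('pics/v5.png',np.hstack([a,b])[:,:,::-1])
go([.5105,-.018,.17],-23)
```

```text
t 7.92 pos [ 0.4671 -0.3498  0.1695] yaw -22.7 w 0.0716 F [-0.  -0.9  0.8]
tx,ty,tz [ 1.291e+01 -3.520e+00 -1.000e-02] ax,ay,az [-0.002 -0.001  0.005]
```

View pics/v5.png

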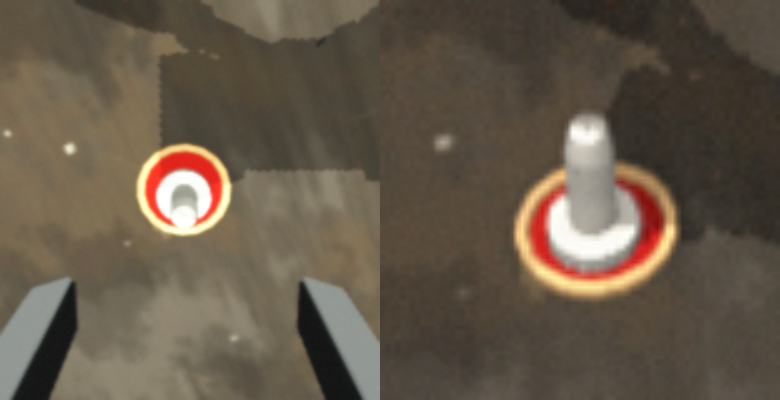

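Emit:
move_arm(deltas=[{"tx": 1.2, "ty": -0.33, "tz": 0, "ax": 0, "ay": 0, "az": 0, "gripper": 0}, {"tx": 2.8, "ty": -0.76, "tz": 0, "ax": 0, "ay": 0, "az": 0, "gripper": 0}, {"tx": 4.4, "ty": -1.2, "tz": 0, "ax": 0, "ay": 0, "az": 0, "gripper": 0}, {"tx": 6, "ty": -1.64, "tz": 0, "ax": 0, "ay": 0, "az": 0, "gripper": 0}, {"tx": 7.6, "ty": -2.07, "tz": 0, "ax": 0, "ay": 0, "az": 0, "gripper": 0}, {"tx": 9.2, "ty": -2.5, "tz": 0, "ax": 0, "ay": 0, "az": 0, "gripper": 0}, {"tx": 10.8, "ty": -2.95, "tz": 0, "ax": 0, "ay": 0, "az": 0, "gripper": 0}, {"tx": 11.9, "ty": -3.25, "tz": 0, "ax": 0, "ay": 0, "az": 0, "gripper": 0}])

```text
time: 8.58
eef_pos: [0.5059, -0.0409, 0.1684]
tcp_rot: [-0.002, 0.832, 0.555, -0.001]
force: [0.3, -0.7, 0.7]
width: 0.0938
```

Emit:
move_arm(deltas=[{"tx": 0.8, "ty": -0.2, "tz": 0, "ax": 0, "ay": 0, "az": 0, "gripper": 0}, {"tx": 1, "ty": -0.27, "tz": 0, "ax": 0, "ay": 0, "az": 0, "gripper": 0}, {"tx": 1, "ty": -0.27, "tz": 0, "ax": 0, "ay": 0, "az": 0, "gripper": 0}, {"tx": 1, "ty": -0.27, "tz": 0, "ax": 0, "ay": 0, "az": 0, "gripper": 0}])

```text
time: 8.92
eef_pos: [0.5103, -0.0194, 0.1693]
tcp_rot: [-0.0, 0.832, 0.554, -0.001]
force: [-1.0, -0.3, -1.2]
width: 0.0938
```

Run:
```python
from h import *
im,c=load('w5')
print('flange',plane(c,[(190+183/2,100+191/2)],.014),'tray',plane(c,[(190+184/2,100+190/2)],.005))
im,c=snap('wrist','w6');t,tc=snap('top','t6')
h=blob(im,(0,0,130),(180,45,255),(245,140,325,245)); q=plane(c,h,.057)[:,:2].astype(np.float32)*1000; print('white',cv2.minEnclosingCircle(q),cen(h),cv2.minAreaRect(q))
a=cv2.resize(im[130:270,210:350],(420,420));b=cv2.resize(t[200:250,270:320],(400,420))
cv2.imwrite('pics/v6.png',np.hstack([a,b])[:,:,::-1])
go([.5105,-.018,.059],-23)
```

```text
flange [[ 0.46814836 -0.34689472  0.014     ]] tray [[ 0.46807855 -0.34852951  0.005     ]]
white ((510.88909912109375, -16.168487548828125), 22.94053840637207) [284.21604548 206.83617604] ((510.9947509765625, -15.961429595947266), (45.261878967285156, 42.92252731323242), 67.39396667480469)
t 9.02 pos [ 0.5107 -0.0201  0.1698] yaw -22.8 w 0.0943 F [ 0.3  1.1 -0.6]
tx,ty,tz [ 0.08 -0.03  4.43] ax,ay,az [-0.001  0.001  0.004]
```

View pics/v6.png

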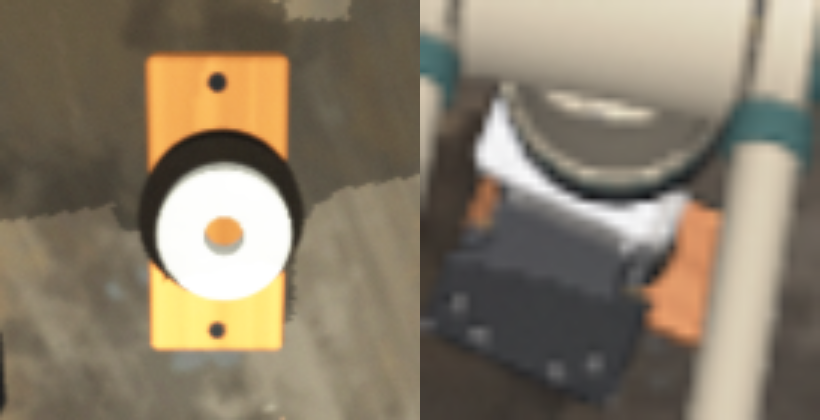

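Emit:
move_arm(deltas=[{"tx": 0.1, "ty": 0, "tz": 1, "ax": 0, "ay": 0, "az": 0, "gripper": 0}, {"tx": 0.1, "ty": 0, "tz": 2.2, "ax": 0, "ay": 0, "az": 0, "gripper": 0}, {"tx": 0.1, "ty": 0, "tz": 3.2, "ax": 0, "ay": 0, "az": 0, "gripper": 0}, {"tx": 0.1, "ty": 0, "tz": 3.9, "ax": 0, "ay": 0, "az": 0, "gripper": 60}, {"tx": 0.1, "ty": 0, "tz": 4.3, "ax": 0, "ay": 0, "az": 0, "gripper": 60}, {"tx": 0.1, "ty": 0, "tz": 4.4, "ax": 0, "ay": 0, "az": 0, "gripper": 60}, {"tx": 0.1, "ty": 0, "tz": 4.4, "ax": 0, "ay": 0, "az": 0, "gripper": 60}, {"tx": 0.1, "ty": 0, "tz": 4.4, "ax": 0, "ay": 0, "az": 0, "gripper": 60}], force=20)

```text
time: 9.68
eef_pos: [0.5129, -0.0172, 0.0613]
tcp_rot: [0.001, 0.833, 0.554, 0.001]
force: [0.2, 0.1, 0.1]
width: 0.0719
```

Run:
```python
from h import *
go([.511,-.017,.059],-23)
im,c=snap('wrist','w7')
cv2.imwrite('pics/w7c.png',im[100:320,170:400][:,:,::-1])
```

```text
t 9.68 pos [ 0.5129 -0.0172  0.0613] yaw -22.7 w 0.0719 F [0.2 0.1 0.1]
tx,ty,tz [-0.02 -0.07  0.09] ax,ay,az [ 0.002 -0.     0.005]
```

View pics/w7c.png

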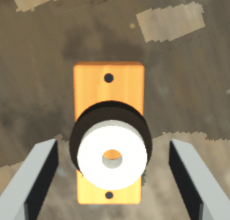

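Emit:
move_arm(deltas=[{"tx": 0, "ty": 0, "tz": 0.06, "ax": 0, "ay": 0, "az": 0, "gripper": 255}, {"tx": 0, "ty": 0, "tz": 0.06, "ax": 0, "ay": 0, "az": 0, "gripper": 255}, {"tx": 0, "ty": 0, "tz": 0.06, "ax": 0, "ay": 0, "az": 0, "gripper": 255}, {"tx": 0, "ty": 0, "tz": 0.06, "ax": 0, "ay": 0, "az": 0, "gripper": 255}, {"tx": 0, "ty": 0, "tz": 0.06, "ax": 0, "ay": 0, "az": 0, "gripper": 255}, {"tx": 0, "ty": 0, "tz": 0.06, "ax": 0, "ay": 0, "az": 0, "gripper": 255}, {"tx": 0, "ty": 0, "tz": 0.06, "ax": 0, "ay": 0, "az": 0, "gripper": 255}, {"tx": 0, "ty": 0, "tz": 0.06, "ax": 0, "ay": 0, "az": 0, "gripper": 255}], force=25)

```text
time: 10.4
eef_pos: [0.5122, -0.0165, 0.0592]
tcp_rot: [0.0, 0.832, 0.554, 0.0]
force: [-0.2, 0.8, 2.4]
width: 0.0424
```

Run:
```python
from h import *
go([.5943,.1335,.16],45)
```

```text
t 10.4 pos [ 0.5122 -0.0165  0.0592] yaw -22.7 w 0.0424 F [-0.2  0.8  2.4]
tx,ty,tz [ 6.8   0.72 -4.03] ax,ay,az [ 1.000e-03  0.000e+00 -1.181e+00]
```

Emit:
move_arm(deltas=[{"tx": 0, "ty": 0, "tz": -0.1, "ax": 0, "ay": 0, "az": 0, "gripper": 255}, {"tx": 0, "ty": 0, "tz": -0.4, "ax": 0, "ay": 0, "az": 0, "gripper": 255}, {"tx": 0, "ty": 0, "tz": -1, "ax": 0, "ay": 0, "az": 0, "gripper": 255}, {"tx": 0, "ty": 0, "tz": -1.8, "ax": 0, "ay": 0, "az": 0, "gripper": 255}, {"tx": 0, "ty": 0, "tz": -2.7, "ax": 0, "ay": 0, "az": 0, "gripper": 255}, {"tx": 0, "ty": 0, "tz": -3.5, "ax": 0, "ay": 0, "az": 0, "gripper": 255}, {"tx": 0, "ty": 0, "tz": -4, "ax": 0, "ay": 0, "az": 0, "gripper": 255}, {"tx": 0, "ty": 0, "tz": -4, "ax": 0, "ay": 0, "az": 0, "gripper": 255}])

```text
time: 11.07
eef_pos: [0.514, -0.0169, 0.1622]
tcp_rot: [0.002, 0.832, 0.554, 0.002]
force: [0.4, -0.3, 0.1]
width: 0.0423
```

Emit:
move_arm(deltas=[{"tx": 0.4, "ty": 0.05, "tz": 0, "ax": 0, "ay": 0, "az": -0.06, "gripper": 255}, {"tx": 1.1, "ty": 0.12, "tz": 0, "ax": 0, "ay": 0, "az": -0.18, "gripper": 255}, {"tx": 1.9, "ty": 0.2, "tz": 0, "ax": 0, "ay": 0, "az": -0.3, "gripper": 255}, {"tx": 2.7, "ty": 0.28, "tz": 0, "ax": 0, "ay": 0, "az": -0.42, "gripper": 255}, {"tx": 3.5, "ty": 0.37, "tz": 0, "ax": 0, "ay": 0, "az": -0.54, "gripper": 255}, {"tx": 4.3, "ty": 0.45, "tz": 0, "ax": 0, "ay": 0, "az": -0.66, "gripper": 255}, {"tx": 5.1, "ty": 0.54, "tz": 0, "ax": 0, "ay": 0, "az": -0.78, "gripper": 255}, {"tx": 5.9, "ty": 0.62, "tz": 0, "ax": 0, "ay": 0, "az": -0.9, "gripper": 255}])

```text
time: 11.73
eef_pos: [0.5828, 0.1144, 0.1578]
tcp_rot: [-0.001, 0.506, 0.863, -0.001]
force: [0.2, 0.4, -0.2]
width: 0.0424
```

Run:
```python
from h import *
go([.5943,.1335,.16],45)
```

```text
t 11.73 pos [0.5828 0.1144 0.1578] yaw 29.2 w 0.0424 F [ 0.2  0.4 -0.2]
tx,ty,tz [ 0.44  0.77 -0.09] ax,ay,az [-0.002 -0.001 -0.275]
```

Emit:
move_arm(deltas=[{"tx": 0.25, "ty": 0.45, "tz": 0, "ax": 0, "ay": 0, "az": -0.12, "gripper": 255}, {"tx": 0.4, "ty": 0.7, "tz": 0, "ax": 0, "ay": 0, "az": -0.22, "gripper": 255}, {"tx": 0.42, "ty": 0.75, "tz": 0, "ax": 0, "ay": 0, "az": -0.275, "gripper": 255}, {"tx": 0.42, "ty": 0.75, "tz": 0, "ax": 0, "ay": 0, "az": -0.275, "gripper": 255}, {"tx": 0.42, "ty": 0.75, "tz": 0, "ax": 0, "ay": 0, "az": -0.275, "gripper": 255}])

```text
time: 12.15
eef_pos: [0.5939, 0.1318, 0.1579]
tcp_rot: [-0.001, 0.386, 0.922, -0.0]
force: [0.2, -0.3, 0.2]
width: 0.0422
```

Run:
```python
from h import *
im,c=snap('wrist','w8')
h=blob(im,(95,90,60),(125,255,255),(200,90,380,300));q=plane(c,h,.003)[:,:2].astype(np.float32)*1000
print(cv2.minEnclosingCircle(q),cen(h),cv2.minAreaRect(q))
h=blob(im,(0,0,130),(180,45,255),(230,170,335,260)); q=plane(c,h,.157)[:,:2].astype(np.float32)*1000; print('white',cv2.minEnclosingCircle(q))
go([.594,.1335,.022],45)
cv2.imwrite('pics/w8c.png',im[60:360,120:440][:,:,::-1])
```

```text
((593.4503173828125, 134.789306640625), 29.555953979492188) [285.01279911 197.94514667] ((592.9539794921875, 135.26153564453125), (57.85609817504883, 55.80562210083008), 44.60432052612305)
white ((589.5681762695312, 136.13690185546875), 21.25089454650879)
t 12.2 pos [0.5939 0.1316 0.1582] yaw 44.5 w 0.0421 F [ 0.8 -0.  -1.4]
tx,ty,tz [0.05 0.06 5.45] ax,ay,az [-0.001 -0.001 -0.008]
```

View pics/w8c.png

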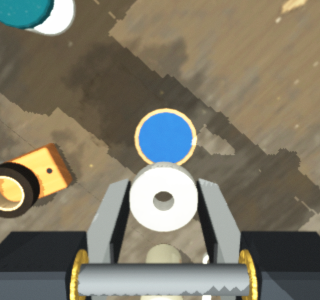

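Emit:
move_arm(deltas=[{"tx": -0.13, "ty": 0.05, "tz": 0.5, "ax": 0, "ay": 0, "az": 0, "gripper": 255}, {"tx": -0.13, "ty": 0.05, "tz": 1.4, "ax": 0, "ay": 0, "az": 0, "gripper": 255}, {"tx": -0.13, "ty": 0.05, "tz": 2.5, "ax": 0, "ay": 0, "az": 0, "gripper": 255}, {"tx": -0.13, "ty": 0.05, "tz": 3.6, "ax": 0, "ay": 0, "az": 0, "gripper": 255}, {"tx": -0.13, "ty": 0.05, "tz": 4.5, "ax": 0, "ay": 0, "az": 0, "gripper": 255}, {"tx": -0.13, "ty": 0.05, "tz": 5.1, "ax": 0, "ay": 0, "az": 0, "gripper": 255}, {"tx": -0.13, "ty": 0.05, "tz": 5.3, "ax": 0, "ay": 0, "az": 0, "gripper": 255}, {"tx": -0.13, "ty": 0.05, "tz": 5.3, "ax": 0, "ay": 0, "az": 0, "gripper": 255}])

```text
time: 12.87
eef_pos: [0.5964, 0.1299, 0.025]
tcp_rot: [-0.001, 0.386, 0.922, -0.001]
force: [-0.8, -0.3, -0.1]
width: 0.042
```

Run:
```python
from h import *
go([.597,.1305,.0180],45)
```

```text
t 12.87 pos [0.5964 0.1299 0.025 ] yaw 44.6 w 0.042 F [-0.8 -0.3 -0.1]
tx,ty,tz [0.   0.04 0.28] ax,ay,az [-0.003 -0.002 -0.008]
```

Emit:
move_arm(deltas=[{"tx": 0, "ty": 0, "tz": 0.08, "ax": 0, "ay": 0, "az": 0, "gripper": 255}, {"tx": 0, "ty": 0, "tz": 0.16, "ax": 0, "ay": 0, "az": 0, "gripper": 255}, {"tx": 0, "ty": 0, "tz": 0.22, "ax": 0, "ay": 0, "az": 0, "gripper": 255}, {"tx": 0, "ty": 0, "tz": 0.27, "ax": 0, "ay": 0, "az": 0, "gripper": 255}, {"tx": 0, "ty": 0, "tz": 0.27, "ax": 0, "ay": 0, "az": 0, "gripper": 255}, {"tx": 0, "ty": 0, "tz": 0.27, "ax": 0, "ay": 0, "az": 0, "gripper": 255}])

```text
time: 13.37
eef_pos: [0.5979, 0.1304, 0.0201]
tcp_rot: [0.0, 0.386, 0.923, 0.0]
force: [0.9, -0.8, -0.5]
width: 0.0424
```

Emit:
move_arm(deltas=[{"tx": 0, "ty": 0, "tz": 0.04, "ax": 0, "ay": 0, "az": 0, "gripper": 255}, {"tx": 0, "ty": 0, "tz": 0.07, "ax": 0, "ay": 0, "az": 0, "gripper": 255}, {"tx": 0, "ty": 0, "tz": 0.07, "ax": 0, "ay": 0, "az": 0, "gripper": 255}, {"tx": 0, "ty": 0, "tz": 0.07, "ax": 0, "ay": 0, "az": 0, "gripper": 255}])

```text
time: 13.7
eef_pos: [0.5981, 0.1305, 0.0191]
tcp_rot: [0.0, 0.386, 0.923, 0.0]
force: [-1.1, 0.1, 5.6]
width: 0.0421
```

Emit:
move_arm(deltas=[{"tx": 0, "ty": 0, "tz": -0.02, "ax": 0, "ay": 0, "az": 0, "gripper": 70}, {"tx": 0, "ty": 0, "tz": -0.02, "ax": 0, "ay": 0, "az": 0, "gripper": 70}, {"tx": 0, "ty": 0, "tz": -0.02, "ax": 0, "ay": 0, "az": 0, "gripper": 70}, {"tx": 0, "ty": 0, "tz": -0.02, "ax": 0, "ay": 0, "az": 0, "gripper": 70}, {"tx": 0, "ty": 0, "tz": -0.02, "ax": 0, "ay": 0, "az": 0, "gripper": 70}, {"tx": 0, "ty": 0, "tz": -0.5, "ax": 0, "ay": 0, "az": 0, "gripper": 70}, {"tx": 0, "ty": 0, "tz": -1.5, "ax": 0, "ay": 0, "az": 0, "gripper": 70}, {"tx": 0, "ty": 0, "tz": -3, "ax": 0, "ay": 0, "az": 0, "gripper": 70}])

```text
time: 14.37
eef_pos: [0.5949, 0.13, 0.0903]
tcp_rot: [-0.004, 0.386, 0.923, -0.002]
force: [-0.0, -0.5, -0.3]
width: 0.0682
```

Emit:
move_arm(deltas=[{"tx": 0, "ty": 0, "tz": -1.4, "ax": 0, "ay": 0, "az": 0, "gripper": 70}, {"tx": 0, "ty": 0, "tz": -2.8, "ax": 0, "ay": 0, "az": 0, "gripper": 70}, {"tx": 0, "ty": 0, "tz": -2.8, "ax": 0, "ay": 0, "az": 0, "gripper": 70}, {"tx": 0, "ty": 0, "tz": -2.8, "ax": 0, "ay": 0, "az": 0, "gripper": 70}])

```text
time: 14.7
eef_pos: [0.5992, 0.1305, 0.1654]
tcp_rot: [0.002, 0.386, 0.923, 0.001]
force: [-0.3, -0.4, -1.2]
width: 0.0681
```

Run:
```python
from h import *
im,c=snap('wrist','w9'); im2,sc=snap('side','s9')
h=blob(im,(0,0,130),(180,45,255),(240,160,335,260)); q=plane(c,h,.016)[:,:2].astype(np.float32)*1000; print('gauge',cv2.minEnclosingCircle(q))
h=blob(im,(10,40,150),(28,255,255),(230,140,345,260)); q=plane(c,h,.005)[:,:2].astype(np.float32)*1000; print('rim',cv2.minEnclosingCircle(q))
a=cv2.resize(im[120:280,200:360],(400,400)); b=cv2.resize(im2[175:225,235:295],(480,400))
cv2.imwrite('pics/v9.png',np.hstack([a,b])[:,:,::-1])
go([.511,-.0165,.16],-23)
```

```text
gauge ((601.84033203125, 133.76864624023438), 27.120641708374023)
rim ((610.675537109375, 144.73941040039062), 54.889102935791016)
t 14.8 pos [0.5968 0.1303 0.162 ] yaw 44.6 w 0.0679 F [ 0.2  0.6 -0.1]
tx,ty,tz [-1.77 -6.57  0.09] ax,ay,az [-0.002 -0.     1.18 ]
```

View pics/v9.png

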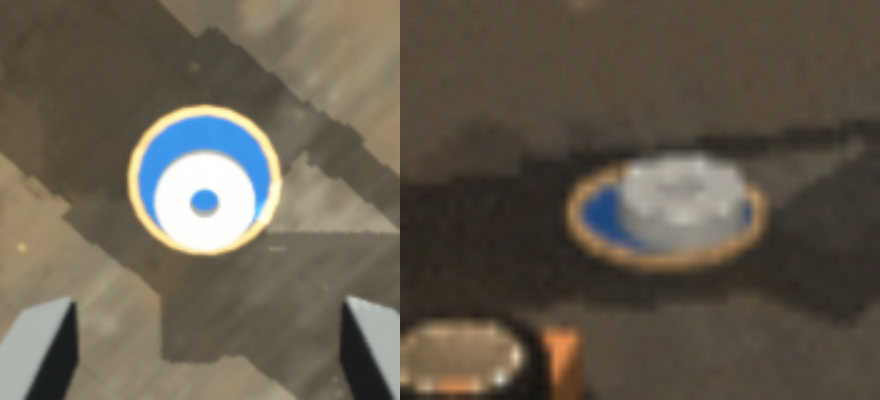

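Run:
```python
from h import *
im,c=load('w9')
f=lambda a,b:(200+a/2.5-.3,120+b/2.5-.3)
print('g',plane(c,[f(206,202)],.016),'tray',plane(c,[f(205,180)],.005))
s,sc=load('s9'); g=lambda a,b:(235+a/8-.4,175+b/8-.4)
print('side g',plane(sc,[g(682-400,182)],.016),'tray',plane(sc,[g(667-400,214)],.005))
```

```text
g [[0.59808267 0.13092124 0.016     ]] tray [[0.59259249 0.13585674 0.005     ]]
side g [[0.60016134 0.13289084 0.016     ]] tray [[0.59463317 0.13072787 0.005     ]]
```

Emit:
move_arm(deltas=[{"tx": -0.15, "ty": -0.6, "tz": 0, "ax": 0, "ay": 0, "az": 0.11, "gripper": 0}, {"tx": -0.36, "ty": -1.3, "tz": 0, "ax": 0, "ay": 0, "az": 0.23, "gripper": 0}, {"tx": -0.54, "ty": -2, "tz": 0, "ax": 0, "ay": 0, "az": 0.35, "gripper": 0}, {"tx": -0.72, "ty": -2.7, "tz": 0, "ax": 0, "ay": 0, "az": 0.47, "gripper": 0}, {"tx": -0.9, "ty": -3.4, "tz": 0, "ax": 0, "ay": 0, "az": 0.59, "gripper": 0}, {"tx": -1.1, "ty": -4.1, "tz": 0, "ax": 0, "ay": 0, "az": 0.71, "gripper": 0}, {"tx": -1.3, "ty": -4.8, "tz": 0, "ax": 0, "ay": 0, "az": 0.83, "gripper": 0}, {"tx": -1.5, "ty": -5.5, "tz": 0, "ax": 0, "ay": 0, "az": 0.95, "gripper": 0}])

```text
time: 15.47
eef_pos: [0.5242, 0.0065, 0.1606]
tcp_rot: [-0.002, 0.767, 0.642, -0.002]
force: [0.2, -0.2, 0.7]
width: 0.0941
```

Run:
```python
from h import *
go([.511,-.0175,.16],-23)
```

```text
t 15.47 pos [0.5242 0.0065 0.1606] yaw -10.1 w 0.0941 F [ 0.2 -0.2  0.7]
tx,ty,tz [-1.04 -0.35  0.03] ax,ay,az [-0.005  0.001  0.225]
```

Emit:
move_arm(deltas=[{"tx": -0.6, "ty": -0.2, "tz": 0, "ax": 0, "ay": 0, "az": 0.12, "gripper": 0}, {"tx": -0.9, "ty": -0.3, "tz": 0, "ax": 0, "ay": 0, "az": 0.22, "gripper": 0}, {"tx": -1, "ty": -0.35, "tz": 0, "ax": 0, "ay": 0, "az": 0.225, "gripper": 0}, {"tx": -1, "ty": -0.35, "tz": 0, "ax": 0, "ay": 0, "az": 0.225, "gripper": 0}, {"tx": -1, "ty": -0.35, "tz": 0, "ax": 0, "ay": 0, "az": 0.225, "gripper": 0}])

```text
time: 15.88
eef_pos: [0.5129, -0.0158, 0.1619]
tcp_rot: [-0.001, 0.832, 0.555, -0.001]
force: [0.3, 0.3, 0.2]
width: 0.0939
```

Run:
```python
from h import *
im,c=snap('wrist','w10')
m=cv2.inRange(cv2.cvtColor(im,cv2.COLOR_RGB2GRAY)[150:260,235:325],0,40)
k=max(cv2.findContours(m,cv2.RETR_EXTERNAL,cv2.CHAIN_APPROX_NONE)[0],key=cv2.contourArea).reshape(-1,2)+[235,150]
q=plane(c,k,.043)[:,:2].astype(np.float32)*1000;print('tape',cv2.minEnclosingCircle(q),cv2.minAreaRect(q),k.min(0),k.max(0))
h=blob(im,(4,90,60),(22,255,255),(235,120,325,300)); q=plane(c,h,.024)[:,:2].astype(np.float32)*1000; print('block',cv2.minAreaRect(q))
go([.511,-.0175,.041],-23)
cv2.imwrite('pics/w10c.png',cv2.resize(im[120:270,200:360],(480,450))[:,:,::-1])
```

```text
tape ((516.75439453125, -7.83886194229126), 25.303462982177734) ((523.5668334960938, -2.9143218994140625), (23.267047882080078, 50.384559631347656), 35.86240005493164) [262 179] [308 215]
block ((521.4630737304688, 16.62690544128418), (44.208797454833984, 50.66790771484375), 68.5856704711914)
t 15.93 pos [ 0.5132 -0.0156  0.1622] yaw -22.6 w 0.094 F [-0.9 -0.3  0.2]
tx,ty,tz [-0.1  -0.04  4.85] ax,ay,az [-0.001 -0.     0.007]
```

View pics/w10c.png

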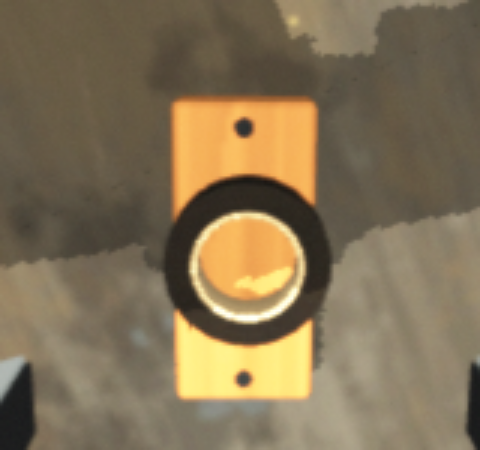

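Run:
```python
from h import *
im,c=load('w10'); f=lambda a,b:(200+a/3-.3,120+b/3-.3)
print(plane(c,[f(248,262),f(165,260),f(331,260)],.043)); 
q=plane(c,[f(172,98),f(318,98),f(313,400),f(178,400)],.024);print('block',q.mean(0))
```

```text
[[ 0.51141722 -0.0132891   0.043     ]
 [ 0.48631997 -0.00212771  0.043     ]
 [ 0.53703167 -0.02318034  0.043     ]]
block [ 0.50923831 -0.01576267  0.024     ]
```

Emit:
move_arm(deltas=[{"tx": 0, "ty": -0.05, "tz": 1, "ax": 0, "ay": 0, "az": 0, "gripper": 0}, {"tx": 0, "ty": -0.05, "tz": 2.3, "ax": 0, "ay": 0, "az": 0, "gripper": 0}, {"tx": 0, "ty": -0.05, "tz": 3.4, "ax": 0, "ay": 0, "az": 0, "gripper": 0}, {"tx": 0, "ty": -0.05, "tz": 4.2, "ax": 0, "ay": 0, "az": 0, "gripper": 0}, {"tx": 0, "ty": -0.05, "tz": 4.65, "ax": 0, "ay": 0, "az": 0, "gripper": 0}, {"tx": 0, "ty": -0.05, "tz": 4.8, "ax": 0, "ay": 0, "az": 0, "gripper": 0}, {"tx": 0, "ty": -0.05, "tz": 4.8, "ax": 0, "ay": 0, "az": 0, "gripper": 0}, {"tx": 0, "ty": -0.05, "tz": 4.8, "ax": 0, "ay": 0, "az": 0, "gripper": 0}], force=20)

```text
time: 16.6
eef_pos: [0.5128, -0.0153, 0.0433]
tcp_rot: [0.0, 0.832, 0.555, 0.0]
force: [0.5, -0.3, -0.0]
width: 0.0942
```

Run:
```python
from h import *
go([.511,-.016,.041],-23)
```

```text
t 16.6 pos [ 0.5128 -0.0153  0.0433] yaw -22.6 w 0.0942 F [ 0.5 -0.3 -0. ]
tx,ty,tz [-0.05 -0.06  0.09] ax,ay,az [ 0.001 -0.     0.007]
```

Emit:
move_arm(deltas=[{"tx": 0, "ty": -0.04, "tz": 0.05, "ax": 0, "ay": 0, "az": 0, "gripper": 255}, {"tx": 0, "ty": -0.04, "tz": 0.05, "ax": 0, "ay": 0, "az": 0, "gripper": 255}, {"tx": 0, "ty": -0.04, "tz": 0.05, "ax": 0, "ay": 0, "az": 0, "gripper": 255}, {"tx": 0, "ty": -0.04, "tz": 0.05, "ax": 0, "ay": 0, "az": 0, "gripper": 255}, {"tx": 0, "ty": -0.04, "tz": 0.05, "ax": 0, "ay": 0, "az": 0, "gripper": 255}, {"tx": 0, "ty": -0.04, "tz": 0.05, "ax": 0, "ay": 0, "az": 0, "gripper": 255}, {"tx": 0, "ty": -0.04, "tz": 0.05, "ax": 0, "ay": 0, "az": 0, "gripper": 255}, {"tx": 0, "ty": -0.04, "tz": 0.05, "ax": 0, "ay": 0, "az": 0, "gripper": 255}])

```text
time: 17.27
eef_pos: [0.5114, -0.0153, 0.0419]
tcp_rot: [0.0, 0.832, 0.554, 0.0]
force: [-0.7, -0.2, 2.2]
width: 0.0558
```

Run:
```python
from h import *
go([.433,.304,.16],-23)
```

```text
t 17.27 pos [ 0.5114 -0.0153  0.0419] yaw -22.7 w 0.0558 F [-0.7 -0.2  2.2]
tx,ty,tz [10.57 -7.82 -4.72] ax,ay,az [ 0.    -0.     0.005]
```

Emit:
move_arm(deltas=[{"tx": 0, "ty": 0, "tz": -0.1, "ax": 0, "ay": 0, "az": 0, "gripper": 255}, {"tx": 0, "ty": 0, "tz": -0.4, "ax": 0, "ay": 0, "az": 0, "gripper": 255}, {"tx": 0, "ty": 0, "tz": -1, "ax": 0, "ay": 0, "az": 0, "gripper": 255}, {"tx": 0, "ty": 0, "tz": -2, "ax": 0, "ay": 0, "az": 0, "gripper": 255}, {"tx": 0, "ty": 0, "tz": -3, "ax": 0, "ay": 0, "az": 0, "gripper": 255}, {"tx": 0, "ty": 0, "tz": -4, "ax": 0, "ay": 0, "az": 0, "gripper": 255}, {"tx": 0, "ty": 0, "tz": -4.7, "ax": 0, "ay": 0, "az": 0, "gripper": 255}, {"tx": 0, "ty": 0, "tz": -4.7, "ax": 0, "ay": 0, "az": 0, "gripper": 255}])

```text
time: 17.93
eef_pos: [0.5139, -0.0156, 0.1634]
tcp_rot: [0.003, 0.832, 0.554, 0.003]
force: [0.1, 0.8, -1.3]
width: 0.0558
```

Emit:
move_arm(deltas=[{"tx": 0.4, "ty": -0.3, "tz": 0, "ax": 0, "ay": 0, "az": 0, "gripper": 255}, {"tx": 1.2, "ty": -0.9, "tz": 0, "ax": 0, "ay": 0, "az": 0, "gripper": 255}, {"tx": 2.2, "ty": -1.6, "tz": 0, "ax": 0, "ay": 0, "az": 0, "gripper": 255}, {"tx": 3.2, "ty": -2.4, "tz": 0, "ax": 0, "ay": 0, "az": 0, "gripper": 255}, {"tx": 4.2, "ty": -3.1, "tz": 0, "ax": 0, "ay": 0, "az": 0, "gripper": 255}, {"tx": 5.2, "ty": -3.85, "tz": 0, "ax": 0, "ay": 0, "az": 0, "gripper": 255}, {"tx": 6.2, "ty": -4.6, "tz": 0, "ax": 0, "ay": 0, "az": 0, "gripper": 255}, {"tx": 7.2, "ty": -5.3, "tz": 0, "ax": 0, "ay": 0, "az": 0, "gripper": 255}])

```text
time: 18.6
eef_pos: [0.4556, 0.2037, 0.1573]
tcp_rot: [-0.001, 0.832, 0.554, -0.002]
force: [0.3, 0.7, -1.3]
width: 0.0557
```

Run:
```python
from h import *
go([.432,.304,.16],-23)
```

```text
t 18.6 pos [0.4556 0.2037 0.1573] yaw -22.7 w 0.0557 F [ 0.3  0.7 -1.3]
tx,ty,tz [ 3.34 -2.42 -0.11] ax,ay,az [-0.004  0.002  0.006]
```

Emit:
move_arm(deltas=[{"tx": 1, "ty": -0.7, "tz": 0, "ax": 0, "ay": 0, "az": 0, "gripper": 255}, {"tx": 2, "ty": -1.4, "tz": 0, "ax": 0, "ay": 0, "az": 0, "gripper": 255}, {"tx": 2.8, "ty": -2, "tz": 0, "ax": 0, "ay": 0, "az": 0, "gripper": 255}, {"tx": 3.2, "ty": -2.35, "tz": 0, "ax": 0, "ay": 0, "az": 0, "gripper": 255}, {"tx": 3.3, "ty": -2.45, "tz": 0, "ax": 0, "ay": 0, "az": 0, "gripper": 255}, {"tx": 3.3, "ty": -2.45, "tz": 0, "ax": 0, "ay": 0, "az": 0, "gripper": 255}, {"tx": 3.3, "ty": -2.45, "tz": 0, "ax": 0, "ay": 0, "az": 0, "gripper": 255}])

```text
time: 19.18
eef_pos: [0.4328, 0.3011, 0.1581]
tcp_rot: [0.0, 0.832, 0.554, -0.001]
force: [-0.1, -0.9, -0.7]
width: 0.0555
```

Run:
```python
from h import *
im,c=snap('wrist','w11')
h=blob(im,(40,50,40),(85,255,255),(200,60,380,260));q=plane(c,h,.003)[:,:2].astype(np.float32)*1000
print(cv2.minEnclosingCircle(q),cen(h),cv2.minAreaRect(q),h.min(0),h.max(0))
go([.432,.304,.0195],-23)
```

```text
((430.0673522949219, 306.2619934082031), 37.27437973022461) [280.31398981 192.13776097] ((432.26031494140625, 312.2533264160156), (60.949031829833984, 74.40217590332031), 69.86832427978516) [247. 163.] [314. 218.]
t 19.23 pos [0.4332 0.3008 0.1584] yaw -22.7 w 0.0553 F [-0.7 -0.   0.1]
tx,ty,tz [ 0.11 -0.09  5.56] ax,ay,az [-0.001  0.002  0.005]
```

Emit:
move_arm(deltas=[{"tx": 0.1, "ty": -0.14, "tz": 0.5, "ax": 0, "ay": 0, "az": 0, "gripper": 255}, {"tx": 0.1, "ty": -0.14, "tz": 1.4, "ax": 0, "ay": 0, "az": 0, "gripper": 255}, {"tx": 0.1, "ty": -0.14, "tz": 2.5, "ax": 0, "ay": 0, "az": 0, "gripper": 255}, {"tx": 0.1, "ty": -0.14, "tz": 3.6, "ax": 0, "ay": 0, "az": 0, "gripper": 255}, {"tx": 0.1, "ty": -0.14, "tz": 4.5, "ax": 0, "ay": 0, "az": 0, "gripper": 255}, {"tx": 0.1, "ty": -0.14, "tz": 5, "ax": 0, "ay": 0, "az": 0, "gripper": 255}, {"tx": 0.1, "ty": -0.14, "tz": 5.25, "ax": 0, "ay": 0, "az": 0, "gripper": 255}, {"tx": 0.1, "ty": -0.14, "tz": 5.25, "ax": 0, "ay": 0, "az": 0, "gripper": 255}])

```text
time: 19.9
eef_pos: [0.4309, 0.3039, 0.0266]
tcp_rot: [-0.0, 0.833, 0.554, -0.002]
force: [-0.5, 0.6, -0.5]
width: 0.0556
```

Emit:
move_arm(deltas=[{"tx": 0, "ty": 0, "tz": 0.08, "ax": 0, "ay": 0, "az": 0, "gripper": 255}, {"tx": 0, "ty": 0, "tz": 0.16, "ax": 0, "ay": 0, "az": 0, "gripper": 255}, {"tx": 0, "ty": 0, "tz": 0.24, "ax": 0, "ay": 0, "az": 0, "gripper": 255}, {"tx": 0, "ty": 0, "tz": 0.28, "ax": 0, "ay": 0, "az": 0, "gripper": 255}, {"tx": 0, "ty": 0, "tz": 0.28, "ax": 0, "ay": 0, "az": 0, "gripper": 255}, {"tx": 0, "ty": 0, "tz": 0.28, "ax": 0, "ay": 0, "az": 0, "gripper": 255}])

```text
time: 20.4
eef_pos: [0.4316, 0.3055, 0.0213]
tcp_rot: [0.0, 0.832, 0.554, 0.0]
force: [-0.2, -1.0, -0.6]
width: 0.0552
```

Run:
```python
from h import *
go([.431,.3045,.0199],-23)
```

```text
t 20.4 pos [0.4316 0.3055 0.0213] yaw -22.7 w 0.0552 F [-0.2 -1.  -0.6]
tx,ty,tz [-0.05 -0.01  0.06] ax,ay,az [ 0.    -0.001  0.006]
```

Emit:
move_arm(deltas=[{"tx": 0, "ty": 0, "tz": 0.04, "ax": 0, "ay": 0, "az": 0, "gripper": 255}, {"tx": 0, "ty": 0, "tz": 0.06, "ax": 0, "ay": 0, "az": 0, "gripper": 255}, {"tx": 0, "ty": 0, "tz": 0.06, "ax": 0, "ay": 0, "az": 0, "gripper": 255}, {"tx": 0, "ty": 0, "tz": 0.06, "ax": 0, "ay": 0, "az": 0, "gripper": 255}])

```text
time: 20.73
eef_pos: [0.4317, 0.3055, 0.0199]
tcp_rot: [-0.0, 0.832, 0.554, 0.0]
force: [-1.2, 0.1, 3.9]
width: 0.0552
```

Contact at the expected height, so release.

Emit:
move_arm(deltas=[{"tx": 0, "ty": 0, "tz": -0.02, "ax": 0, "ay": 0, "az": 0, "gripper": 30}, {"tx": 0, "ty": 0, "tz": -0.02, "ax": 0, "ay": 0, "az": 0, "gripper": 30}, {"tx": 0, "ty": 0, "tz": -0.02, "ax": 0, "ay": 0, "az": 0, "gripper": 30}, {"tx": 0, "ty": 0, "tz": -0.02, "ax": 0, "ay": 0, "az": 0, "gripper": 30}, {"tx": 0, "ty": 0, "tz": -0.02, "ax": 0, "ay": 0, "az": 0, "gripper": 30}, {"tx": 0, "ty": 0, "tz": -0.5, "ax": 0, "ay": 0, "az": 0, "gripper": 30}, {"tx": 0, "ty": 0, "tz": -1.5, "ax": 0, "ay": 0, "az": 0, "gripper": 30}, {"tx": 0, "ty": 0, "tz": -3, "ax": 0, "ay": 0, "az": 0, "gripper": 30}])

```text
time: 21.4
eef_pos: [0.4291, 0.304, 0.0924]
tcp_rot: [-0.0, 0.832, 0.554, -0.004]
force: [-0.1, 0.2, 0.5]
width: 0.0833
```

Emit:
move_arm(deltas=[{"tx": 0, "ty": 0, "tz": -1.4, "ax": 0, "ay": 0, "az": 0, "gripper": 0}, {"tx": 0, "ty": 0, "tz": -2.8, "ax": 0, "ay": 0, "az": 0, "gripper": 0}, {"tx": 0, "ty": 0, "tz": -2.8, "ax": 0, "ay": 0, "az": 0, "gripper": 0}, {"tx": 0, "ty": 0, "tz": -2.8, "ax": 0, "ay": 0, "az": 0, "gripper": 0}])

```text
time: 21.73
eef_pos: [0.4328, 0.3061, 0.1667]
tcp_rot: [0.0, 0.832, 0.554, 0.003]
force: [-0.5, -0.8, -0.2]
width: 0.0939
```

Run:
```python
from h import *
im,c=snap('wrist','w12'); im2,sc=snap('side','s12')
a=cv2.resize(im[110:290,190:370],(400,400)); b=cv2.resize(im2[155:205,180:240],(480,400))
cv2.imwrite('pics/v12.png',np.hstack([a,b])[:,:,::-1])
go([.510,-.0165,.16],-23)
```

```text
t 21.83 pos [0.4307 0.3049 0.1636] yaw -22.7 w 0.0938 F [-1.   0.5 -0.3]
tx,ty,tz [-10.64   7.89   0.15] ax,ay,az [-0.001  0.001  0.005]
```

View pics/v12.png

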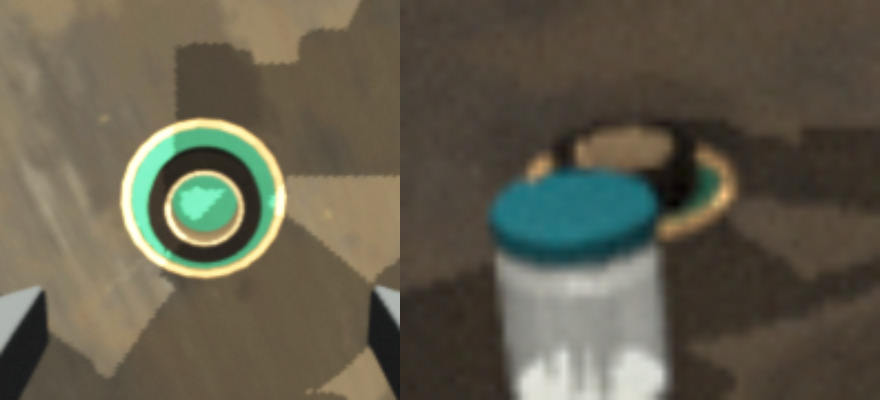

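The tape roll lies in the green tray with lining visible all round (centre about (204,204) of the crop, tray (204,198)). Next, the block.

Emit:
move_arm(deltas=[{"tx": -1.2, "ty": 0.9, "tz": 0, "ax": 0, "ay": 0, "az": 0, "gripper": 0}, {"tx": -2.5, "ty": 1.85, "tz": 0, "ax": 0, "ay": 0, "az": 0, "gripper": 0}, {"tx": -3.8, "ty": 2.8, "tz": 0, "ax": 0, "ay": 0, "az": 0, "gripper": 0}, {"tx": -5.1, "ty": 3.8, "tz": 0, "ax": 0, "ay": 0, "az": 0, "gripper": 0}, {"tx": -6.4, "ty": 4.7, "tz": 0, "ax": 0, "ay": 0, "az": 0, "gripper": 0}, {"tx": -7.7, "ty": 5.7, "tz": 0, "ax": 0, "ay": 0, "az": 0, "gripper": 0}, {"tx": -9, "ty": 6.65, "tz": 0, "ax": 0, "ay": 0, "az": 0, "gripper": 0}, {"tx": -10, "ty": 7.4, "tz": 0, "ax": 0, "ay": 0, "az": 0, "gripper": 0}])

```text
time: 22.5
eef_pos: [0.5047, 0.0006, 0.1623]
tcp_rot: [-0.001, 0.833, 0.554, -0.002]
force: [0.7, -0.3, 0.0]
width: 0.0938
```

Emit:
move_arm(deltas=[{"tx": -0.55, "ty": 0.4, "tz": 0, "ax": 0, "ay": 0, "az": 0, "gripper": 0}, {"tx": -0.65, "ty": 0.45, "tz": 0, "ax": 0, "ay": 0, "az": 0, "gripper": 0}, {"tx": -0.65, "ty": 0.45, "tz": 0, "ax": 0, "ay": 0, "az": 0, "gripper": 0}, {"tx": -0.65, "ty": 0.45, "tz": 0, "ax": 0, "ay": 0, "az": 0, "gripper": 0}])

```text
time: 22.83
eef_pos: [0.5087, -0.015, 0.1632]
tcp_rot: [-0.001, 0.832, 0.554, -0.001]
force: [-0.1, 0.8, -1.4]
width: 0.0941
```

Run:
```python
from h import *
im,c=snap('wrist','w13')
h=blob(im,(4,80,60),(24,255,255),(235,110,325,310)); q=plane(c,h,.024)[:,:2].astype(np.float32)*1000; print('block',cv2.minAreaRect(q),cen(q))
go([.508,-.017,.023],-22.7)
```

```text
block ((504.58502197265625, 8.078758239746094), (148.40475463867188, 76.85770416259766), 67.32279205322266) [509.94056291  11.1683671 ]
t 22.88 pos [ 0.5089 -0.0146  0.1635] yaw -22.6 w 0.0941 F [ 0.3 -1.   0.3]
tx,ty,tz [-0.1   0.02  5.62] ax,ay,az [-0.002 -0.     0.001]
```

Run:
```python
from h import *
im,c=load('w13')
for s in (110,130,150):
    h=blob(im,(4,s,120),(24,255,255),(235,110,325,310)); q=plane(c,h,.024)[:,:2].astype(np.float32)*1000; print('block',cv2.minAreaRect(q),cen(q))
```

```text
block ((508.89642333984375, -14.937973022460938), (109.25596618652344, 50.455284118652344), 67.31859588623047) [508.78546075 -15.11451957]
block ((508.8306579589844, -14.909927368164062), (109.25489807128906, 50.08406448364258), 67.31859588623047) [508.78581222 -14.97866079]
block ((516.6544799804688, 3.8356056213378906), (68.62993621826172, 49.263633728027344), 67.31790924072266) [516.8805502    5.83026569]
```

Emit:
move_arm(deltas=[{"tx": 0, "ty": 0, "tz": 1, "ax": 0, "ay": 0, "az": 0, "gripper": 0}, {"tx": 0, "ty": 0, "tz": 2.3, "ax": 0, "ay": 0, "az": 0, "gripper": 0}, {"tx": 0, "ty": 0, "tz": 3.6, "ax": 0, "ay": 0, "az": 0, "gripper": 0}, {"tx": 0, "ty": 0, "tz": 4.7, "ax": 0, "ay": 0, "az": 0, "gripper": 0}, {"tx": 0, "ty": 0, "tz": 5.4, "ax": 0, "ay": 0, "az": 0, "gripper": 0}, {"tx": 0, "ty": 0, "tz": 5.7, "ax": 0, "ay": 0, "az": 0, "gripper": 0}, {"tx": 0, "ty": 0, "tz": 5.7, "ax": 0, "ay": 0, "az": 0, "gripper": 100}, {"tx": 0, "ty": 0, "tz": 5.7, "ax": 0, "ay": 0, "az": 0, "gripper": 100}], force=30)

```text
time: 23.55
eef_pos: [0.5101, -0.0151, 0.0224]
tcp_rot: [0.0, 0.832, 0.555, 0.0]
force: [0.5, -0.3, 0.6]
width: 0.084
```

Emit:
move_arm(deltas=[{"tx": 0, "ty": 0, "tz": 0, "ax": 0, "ay": 0, "az": 0, "gripper": 255}, {"tx": 0, "ty": 0, "tz": 0, "ax": 0, "ay": 0, "az": 0, "gripper": 255}, {"tx": 0, "ty": 0, "tz": 0, "ax": 0, "ay": 0, "az": 0, "gripper": 255}, {"tx": 0, "ty": 0, "tz": 0, "ax": 0, "ay": 0, "az": 0, "gripper": 255}, {"tx": 0, "ty": 0, "tz": 0, "ax": 0, "ay": 0, "az": 0, "gripper": 255}, {"tx": 0, "ty": 0, "tz": 0, "ax": 0, "ay": 0, "az": 0, "gripper": 255}, {"tx": 0, "ty": 0, "tz": 0, "ax": 0, "ay": 0, "az": 0, "gripper": 255}, {"tx": 0, "ty": 0, "tz": 0, "ax": 0, "ay": 0, "az": 0, "gripper": 255}])

```text
time: 24.22
eef_pos: [0.5101, -0.016, 0.0225]
tcp_rot: [0.0, 0.832, 0.554, 0.0]
force: [-0.0, 1.0, 4.9]
width: 0.0498
```

Run:
```python
from h import *
go([.6075,-.2095,.15],22)
```

```text
t 24.22 pos [ 0.5101 -0.016   0.0225] yaw -22.7 w 0.0498 F [-0.   1.   4.9]
tx,ty,tz [-5.63  6.58 -5.1 ] ax,ay,az [ 0.001 -0.    -0.78 ]
```

Emit:
move_arm(deltas=[{"tx": 0, "ty": 0, "tz": -0.1, "ax": 0, "ay": 0, "az": 0, "gripper": 255}, {"tx": 0, "ty": 0, "tz": -0.4, "ax": 0, "ay": 0, "az": 0, "gripper": 255}, {"tx": 0, "ty": 0, "tz": -1, "ax": 0, "ay": 0, "az": 0, "gripper": 255}, {"tx": 0, "ty": 0, "tz": -2, "ax": 0, "ay": 0, "az": 0, "gripper": 255}, {"tx": 0, "ty": 0, "tz": -3, "ax": 0, "ay": 0, "az": 0, "gripper": 255}, {"tx": 0, "ty": 0, "tz": -4, "ax": 0, "ay": 0, "az": 0, "gripper": 255}, {"tx": 0, "ty": 0, "tz": -4.8, "ax": 0, "ay": 0, "az": 0, "gripper": 255}, {"tx": 0, "ty": 0, "tz": -5, "ax": 0, "ay": 0, "az": 0, "gripper": 255}])

```text
time: 24.88
eef_pos: [0.5119, -0.0163, 0.1505]
tcp_rot: [0.002, 0.832, 0.554, 0.002]
force: [-0.2, 0.2, -2.1]
width: 0.0496
```

Emit:
move_arm(deltas=[{"tx": -0.4, "ty": 0.45, "tz": 0, "ax": 0, "ay": 0, "az": -0.05, "gripper": 255}, {"tx": -1.1, "ty": 1.25, "tz": 0, "ax": 0, "ay": 0, "az": -0.15, "gripper": 255}, {"tx": -1.9, "ty": 2.2, "tz": 0, "ax": 0, "ay": 0, "az": -0.26, "gripper": 255}, {"tx": -2.7, "ty": 3.15, "tz": 0, "ax": 0, "ay": 0, "az": -0.37, "gripper": 255}, {"tx": -3.5, "ty": 4.1, "tz": 0, "ax": 0, "ay": 0, "az": -0.48, "gripper": 255}, {"tx": -4.3, "ty": 5, "tz": 0, "ax": 0, "ay": 0, "az": -0.59, "gripper": 255}, {"tx": -5, "ty": 5.8, "tz": 0, "ax": 0, "ay": 0, "az": -0.69, "gripper": 255}, {"tx": -5.4, "ty": 6.3, "tz": 0, "ax": 0, "ay": 0, "az": -0.75, "gripper": 255}])

```text
time: 25.55
eef_pos: [0.6036, -0.2041, 0.1453]
tcp_rot: [-0.0, 0.57, 0.821, -0.001]
force: [-0.4, 0.3, -1.8]
width: 0.0497
```

Run:
```python
from h import *
go([.6075,-.2095,.15],22)
```

```text
t 25.55 pos [ 0.6036 -0.2041  0.1453] yaw 20.4 w 0.0497 F [-0.4  0.3 -1.8]
tx,ty,tz [-0.26  0.07 -0.19] ax,ay,az [-0.001  0.    -0.027]
```

Emit:
move_arm(deltas=[{"tx": -0.15, "ty": 0.05, "tz": 0, "ax": 0, "ay": 0, "az": -0.02, "gripper": 255}, {"tx": -0.23, "ty": 0.1, "tz": 0, "ax": 0, "ay": 0, "az": -0.025, "gripper": 255}, {"tx": -0.23, "ty": 0.1, "tz": 0, "ax": 0, "ay": 0, "az": -0.025, "gripper": 255}, {"tx": -0.23, "ty": 0.1, "tz": 0, "ax": 0, "ay": 0, "az": -0.025, "gripper": 255}])

```text
time: 25.88
eef_pos: [0.6066, -0.2044, 0.1465]
tcp_rot: [-0.001, 0.561, 0.828, 0.0]
force: [-0.8, 0.2, -2.0]
width: 0.0499
```

Run:
```python
from h import *
im,c=snap('wrist','w14')
go([.6075,-.2095,.0245],22.1)
im2,sc=snap('side','s14')
a=cv2.resize(im[60:360,130:430],(400,400)); b=cv2.resize(im2[200:330,230:360],(400,400))
cv2.imwrite('pics/v14.png',np.hstack([a,b])[:,:,::-1])
```

```text
t 25.93 pos [ 0.6067 -0.2044  0.1468] yaw 21.7 w 0.0498 F [-0.   0.8 -1.5]
tx,ty,tz [-0.21 -0.04  4.89] ax,ay,az [-0.001 -0.001 -0.006]
```

View pics/v14.png

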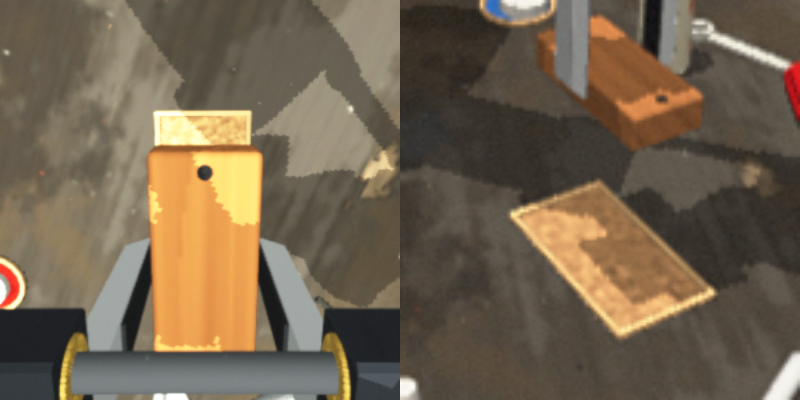

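Emit:
move_arm(deltas=[{"tx": -0.1, "ty": 0, "tz": 0.5, "ax": 0, "ay": 0, "az": 0, "gripper": 255}, {"tx": -0.2, "ty": 0, "tz": 1.3, "ax": 0, "ay": 0, "az": 0, "gripper": 255}, {"tx": -0.2, "ty": 0, "tz": 2.3, "ax": 0, "ay": 0, "az": 0, "gripper": 255}, {"tx": -0.2, "ty": 0, "tz": 3.3, "ax": 0, "ay": 0, "az": 0, "gripper": 255}, {"tx": -0.2, "ty": 0, "tz": 4, "ax": 0, "ay": 0, "az": 0, "gripper": 255}, {"tx": -0.2, "ty": 0, "tz": 4.4, "ax": 0, "ay": 0, "az": 0, "gripper": 255}, {"tx": -0.2, "ty": 0, "tz": 4.55, "ax": 0, "ay": 0, "az": 0, "gripper": 255}, {"tx": -0.2, "ty": 0, "tz": 4.55, "ax": 0, "ay": 0, "az": 0, "gripper": 255}])

```text
time: 26.65
eef_pos: [0.609, -0.2098, 0.0329]
tcp_rot: [-0.001, 0.561, 0.828, -0.0]
force: [0.8, -0.1, -1.8]
width: 0.0497
```

Emit:
move_arm(deltas=[{"tx": 0, "ty": 0, "tz": 0.08, "ax": 0, "ay": 0, "az": 0, "gripper": 255}, {"tx": 0, "ty": 0, "tz": 0.16, "ax": 0, "ay": 0, "az": 0, "gripper": 255}, {"tx": 0, "ty": 0, "tz": 0.22, "ax": 0, "ay": 0, "az": 0, "gripper": 255}, {"tx": 0, "ty": 0, "tz": 0.24, "ax": 0, "ay": 0, "az": 0, "gripper": 255}, {"tx": 0, "ty": 0, "tz": 0.24, "ax": 0, "ay": 0, "az": 0, "gripper": 255}, {"tx": 0, "ty": 0, "tz": 0.24, "ax": 0, "ay": 0, "az": 0, "gripper": 255}])

```text
time: 27.15
eef_pos: [0.6094, -0.2105, 0.0275]
tcp_rot: [0.0, 0.561, 0.828, 0.0]
force: [0.5, 0.9, -2.1]
width: 0.0494
```

Run:
```python
from h import *
go([.6075,-.2095,.0245],22.1)
```

```text
t 27.15 pos [ 0.6094 -0.2105  0.0275] yaw 21.7 w 0.0494 F [ 0.5  0.9 -2.1]
tx,ty,tz [ 0.07 -0.06  0.12] ax,ay,az [ 0.     0.    -0.007]
```

Emit:
move_arm(deltas=[{"tx": 0.03, "ty": -0.04, "tz": 0.05, "ax": 0, "ay": 0, "az": 0, "gripper": 255}, {"tx": 0.03, "ty": -0.04, "tz": 0.09, "ax": 0, "ay": 0, "az": 0, "gripper": 255}, {"tx": 0.03, "ty": -0.04, "tz": 0.11, "ax": 0, "ay": 0, "az": 0, "gripper": 255}, {"tx": 0.03, "ty": -0.04, "tz": 0.11, "ax": 0, "ay": 0, "az": 0, "gripper": 255}, {"tx": 0.03, "ty": -0.04, "tz": 0.11, "ax": 0, "ay": 0, "az": 0, "gripper": 255}])

```text
time: 27.57
eef_pos: [0.6078, -0.2101, 0.0246]
tcp_rot: [-0.0, 0.561, 0.828, -0.0]
force: [-1.1, 1.3, 1.1]
width: 0.0498
```

Emit:
move_arm(deltas=[{"tx": 0, "ty": 0, "tz": 0, "ax": 0, "ay": 0, "az": 0, "gripper": 40}, {"tx": 0, "ty": 0, "tz": 0, "ax": 0, "ay": 0, "az": 0, "gripper": 40}, {"tx": 0, "ty": 0, "tz": 0, "ax": 0, "ay": 0, "az": 0, "gripper": 40}, {"tx": 0, "ty": 0, "tz": 0, "ax": 0, "ay": 0, "az": 0, "gripper": 40}, {"tx": 0, "ty": 0, "tz": 0, "ax": 0, "ay": 0, "az": 0, "gripper": 40}, {"tx": 0, "ty": 0, "tz": -0.5, "ax": 0, "ay": 0, "az": 0, "gripper": 40}, {"tx": 0, "ty": 0, "tz": -1.5, "ax": 0, "ay": 0, "az": 0, "gripper": 40}, {"tx": 0, "ty": 0, "tz": -3, "ax": 0, "ay": 0, "az": 0, "gripper": 40}])

```text
time: 28.23
eef_pos: [0.6056, -0.209, 0.0968]
tcp_rot: [-0.004, 0.561, 0.828, -0.001]
force: [0.2, -0.2, -0.2]
width: 0.079
```

Emit:
move_arm(deltas=[{"tx": 0, "ty": 0, "tz": -1.4, "ax": 0, "ay": 0, "az": 0, "gripper": 40}, {"tx": 0, "ty": 0, "tz": -2.8, "ax": 0, "ay": 0, "az": 0, "gripper": 40}, {"tx": 0, "ty": 0, "tz": -4, "ax": 0, "ay": 0, "az": 0, "gripper": 40}, {"tx": 0, "ty": 0, "tz": -4, "ax": 0, "ay": 0, "az": 0, "gripper": 40}, {"tx": 0, "ty": 0, "tz": -4, "ax": 0, "ay": 0, "az": 0, "gripper": 40}, {"tx": 0, "ty": 0, "tz": -4, "ax": 0, "ay": 0, "az": 0, "gripper": 40}])

```text
time: 28.73
eef_pos: [0.6075, -0.2098, 0.1987]
tcp_rot: [-0.001, 0.561, 0.828, -0.0]
force: [-0.4, -1.0, -0.2]
width: 0.0794
```

Run:
```python
from h import *
im,c=snap('wrist','w15')
h=blob(im,(4,110,120),(16,255,255),(200,90,380,330)); q=plane(c,h,.026)[:,:2].astype(np.float32)*1000; print('block',cv2.minAreaRect(q))
im2,sc=snap('side','s15')
b=cv2.resize(im2[150:390,170:350],(420,560))
cv2.imwrite('pics/v15.png',np.hstack([cv2.resize(im[60:360,170:390],(378,560)),b])[:,:,::-1])
```

```text
block ((622.7559204101562, -222.39199829101562), (30.35004425048828, 67.86747741699219), 21.49924659729004)
```

Run:
```python
from h import *
im,c=load('w15')
hsv=cv2.cvtColor(im,cv2.COLOR_RGB2HSV)
for y in range(120,260,15): print(y,[tuple(int(v) for v in hsv[y,x]) for x in (250,265,280,295,310,320)])
for s in (110,130,150):
  for v in (50,90):
    h=blob(im,(4,s,v),(18,255,255),(200,90,380,330)); q=plane(c,h,.026)[:,:2].astype(np.float32)*1000; print(s,v,'block',cv2.minAreaRect(q))
h=blob(im,(4,60,100),(28,255,255),(200,90,380,330)); q=plane(c,h,.005)[:,:2].astype(np.float32)*1000; print('tray+',cv2.minAreaRect(q))
s2,sc=load('s15')
for s in (130,150,170):
    h=blob(s2,(4,s,50),(16,255,255),(250,230,345,320)); q=plane(sc,h,.026)[:,:2].astype(np.float32)*1000; print('side block',cv2.minAreaRect(q))
for n,u in (('jar',(185,165,225,215)),('bottle',(300,165,335,230))):
    a=load('s1')[0];x0,y0,x1,y1=u; print(n,np.abs(a[y0:y1,x0:x1].astype(int)-s2[y0:y1,x0:x1]).mean())
```

```text
120 [(23, 55, 145), (19, 62, 136), (22, 57, 80), (23, 51, 100), (21, 51, 100), (18, 55, 106)]
135 [(21, 53, 160), (23, 91, 208), (18, 109, 155), (18, 107, 167), (18, 109, 178), (20, 50, 103)]
150 [(19, 52, 157), (19, 155, 252), (14, 176, 212), (14, 173, 211), (20, 123, 244), (20, 53, 154)]
165 [(20, 53, 149), (26, 119, 255), (26, 118, 255), (17, 167, 245), (23, 113, 249), (20, 54, 85)]
180 [(20, 60, 144), (26, 121, 255), (26, 123, 255), (25, 129, 255), (26, 91, 253), (21, 60, 89)]
195 [(20, 52, 158), (25, 126, 255), (17, 164, 244), (16, 169, 238), (21, 115, 241), (18, 59, 86)]
210 [(19, 63, 125), (25, 129, 255), (16, 165, 242), (16, 170, 237), (24, 104, 249), (23, 54, 95)]
225 [(19, 65, 137), (24, 131, 255), (16, 166, 240), (15, 170, 234), (24, 96, 252), (19, 65, 86)]
240 [(21, 67, 137), (30, 34, 255), (29, 58, 255), (28, 64, 255), (30, 16, 255), (18, 65, 137)]
255 [(17, 65, 137), (20, 70, 123), (20, 60, 140), (21, 59, 143), (19, 61, 134), (22, 62, 128)]
110 50 block ((608.0125732421875, -202.44964599609375), (52.497039794921875, 118.4620132446289), 21.997106552124023)
110 90 block (
[... 316 characters left out ...]
 21.997106552124023)
150 50 block ((608.062255859375, -207.79534912109375), (46.9653434753418, 109.09728240966797), 22.879436492919922)
150 90 block ((608.062255859375, -207.79534912109375), (46.9653434753418, 109.09728240966797), 22.879436492919922)
tray+ ((625.2882690429688, -253.9130401611328), (235.07212829589844, 274.3854064941406), 21.778799057006836)
side block ((602.1870727539062, -224.23077392578125), (69.68963623046875, 132.7380828857422), 22.0178165435791)
side block ((604.670654296875, -221.84896850585938), (60.7448616027832, 128.0272979736328), 20.691694259643555)
side block ((600.86474609375, -284.1668701171875), (0.0, 0.0), 0.0)
jar 10.313333333333333
bottle 20.583003663003662
```

Run:
```python
from h import *
for fn in ('side0','s15'):
    s,c=load(fn)
    print(fn,'lid',cen(blob(s,(85,120,40),(100,255,255),(185,165,225,200))),'nozzle',cen(blob(s,(3,180,120),(14,255,255),(300,160,335,200))))
s,c=load('s15')
h=blob(s,(0,0,140),(180,40,255),(215,315,255,365));x,y,w,hh=cv2.boundingRect(h.astype(np.float32));print('mandrel box',x,y,w,hh)
h=blob(s,(0,0,100),(180,45,255),(250,185,290,215));print('gauge box',cv2.boundingRect(h.astype(np.float32)),plane(c,[cen(h)],.012))
```

```text
side0 lid [201.31142857 181.5       ] nozzle [317.60894661 178.7950938 ]
s15 lid [201.43304008 181.5259042 ] nozzle [315.87052342 178.83471074]
mandrel box 224 323 18 31
gauge box (262, 185, 24, 26) [[0.61552617 0.13726456 0.012     ]]
```

Run:
```python
from h import *
a,_=load('s9');b,c=load('s15');o,_=load('side0')
d=lambda p,q,x0,y0,x1,y1:np.abs(p[y0:y1,x0:x1].astype(int)-q[y0:y1,x0:x1]).mean().round(1)
print('gauge s9-s15',d(a,b,255,190,290,212),'mandrel s5-s15',d(load('s5')[0],b,215,315,255,365),'tape s12-s15',d(load('s12')[0],b,205,165,230,188))
for p in (o,a,b):
    h=blob(p,(3,180,120),(14,255,255),(300,160,335,200)); print(cv2.boundingRect(h.astype(np.float32)))
t,tc=snap('top','t16')
h=blob(t,(100,90,60),(125,255,255),(230,185,265,220));print('blue hull',cv2.boundingRect(h.astype(np.float32)))
x=t[190:214,234:260];m=cv2.inRange(cv2.cvtColor(np.ascontiguousarray(x),cv2.COLOR_RGB2HSV),(0,0,120),(180,60,255))
k=max(cv2.findContours(m,0,1)[0],key=cv2.contourArea);(u,v),r=cv2.minEnclosingCircle(k);print('gauge top',plane(tc,[(u+234,v+190)],.016),r)
go([.6,-.2,.2])
```

```text
gauge s9-s15 37.2 mandrel s5-s15 10.3 tape s12-s15 15.0
(313, 168, 10, 19)
(313, 168, 10, 19)
(313, 168, 6, 19)
blue hull (239, 194, 17, 17)
gauge top [[0.59623581 0.13126318 0.016     ]] 9.34087085723877
t 28.88 pos [ 0.607  -0.2097  0.1973] yaw 21.7 w 0.0792 F [-1.3 -0.6  0.5]
tx,ty,tz [ 0.46 -0.12 -0.11] ax,ay,az [-0.003 -0.003 -0.   ]
```

```bash
python3 -c "
from bench import robot
print(robot.job_done())"
```

```text
the job is handed in; nothing more can be done
None
```

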